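Line up brass blanks in the V-trough and dot-punch the first

TASK

Tip the three brass blanks out of the tray into the sloping V-trough so that they slide down and lie end to end in its fold against the end stop, and set the empty tray upright on the bench. With the blanks lined up, stand the spring punch squarely on top of the blank at the stop, midway along it, its notched foot across the blank, press it right down and lift it straight off without dragging, then stand it back on the bench. Leave the other things on the bench where they are.

Things in the scene. Friction and masses are not known exactly. Their poses are not given: they have to be found in the camera images.
- v_trough: V-trough: 50 mm steel angle, 300 mm long, slick white lining, fixed on a grey base. Origin: on the fold line (bottom of the V) at the face of the dark end stop, its lowest point, 24 mm above the bench. x runs up along the fold, rising 10 degrees; z out of the V, square to the fold; y sideways to the robot. 90 degree V, rims at y = +-35, z = 35 mm; stop top z = 36 mm. A blank in the fold has its axis at z = 15.6 mm.
- trough: The trough's fixed grey base plate, 96 mm (x) by 310 mm (y), 8 mm thick, with two posts. Origin: centre of its underside. The fold lies over its y axis; stop at the -y end, top of the slope (rims 112 mm above the bench) at +y. Between it and the tray and punch stands a fixed bench vice, 125 mm high: carry things over it.
- mark_point (a point): The top of the blank that lies against the stop, midway along it: 31 mm up the fold from the stop and 26.6 mm above the fold line (v_trough frame). Axes as v_trough.
- tray: Loose aluminium tip tray with a wooden grip bar on top, 71 (x) x 210 (y) x 106 mm high, 0.24 kg, holding three blanks (0.57 kg) in a row along y. Origin: centre of the underside; z up. Its front (-x) is open: the floor falls 8 degrees from the front lip back to a wall at x = +31 mm, so the blanks lie at the back until the tray is tipped forward; they roll out over the lip, surely by 30 degrees. Keep it level lengthwise or they leave unevenly.
- tray_lip (a point): Middle of the tray's front lip edge (edge along y): tray x = -35, z = 14 mm; below it the front is closed down to z = 0. Axes as tray.
- tray_bar (a point): Centre of the tray's flat wooden grip bar: tray x = 4, y = 0, z = 94 mm. Bar 12 mm thick (x), 204 mm long (y), 22 mm high; end cheeks at y = +-103 mm carry it. Axes as tray.
- blank0: Brass round blank, diameter 22 mm, 62 mm long over its crowned ends, 0.19 kg; origin at its centre, y along its axis. One of three alike that start in the tray, the one nearest the tray's -y end.
- blank1: Brass round blank as blank0, starting in the middle of the tray.
- blank2: Brass round blank as blank0, starting nearest the tray's +y end.
- punch: Loose spring dot punch standing on its foot, 104 mm high, 0.26 kg. Origin: centre of the foot's underside, spring out; z up. Grip: black square body 26 x 26 mm (faces along x, y) from z = 32 to 92 mm, steel dome above. Saddle foot 36 mm (x) by 30 mm (y) with a 16 mm wide notch along x in its underside that seats over a round blank, the blank's axis along the punch's x.
- punch_contact (a point): Where the top of a blank seats in the foot's notch: 3.5 mm above the foot's underside, on the punch's axis; moves with the foot. Axes as punch.
- punch_foot (a joint): How far the grip is pressed down over the foot against its spring: 0 m out, 0.008 m fully down; about 4 N starts it, 13 N takes it fully down. Springs back by itself.
- padlock: Brass padlock with steel shackle standing on the bench, 19 x 42 x 66 mm, origin under its centre. Bystander.
- oil_bottle: Small white bottle with red nozzle, diameter 40 mm, 114 mm high, origin under its centre. Bystander.
- lock_cylinder: Steel lock cylinder lying on the bench, 67 x 28 x 38 mm, origin under its centre. Bystander.
There are look-alikes about, which are no part of the job. What is shaped like the punch but purple is not meant. Leave any pink or turquoise look-alike of the blank2 alone.

How it is judged:
By the outcome, as a careful person would: the job done as asked, in the order asked, and still so for the second after the job is handed in, with the robot touching nothing.
It also fails if it takes over 72 s, if anything falls off the work surface, if the arm or the gripper's body presses on something with over 40 N, if the wrist force passes 120 N, or if a joint passes its speed limit or range.

ROBOT

A 6-joint arm with a two-finger parallel gripper is mounted at the origin on a cart in front of the work surface, level with it; the furniture and walls round the work are solid. World frame = base frame: x ahead of the robot, y to its left, z up, the work surface at z = 0. Lengths are in m, angles in rad, forces in N, time in s.
With the tool pointing down it reaches from about 0.25 to 0.775 m from the base axis. Payload 4 kg.
Tool frame: the origin (TCP) lies at the very end of the fingers, on their centre line; the grasp point (between the pads) lies 19 mm behind it (robot.pinch_z is the distance from the TCP to the grasp point, in m); z points along the fingers, y is the direction in which the jaws open and shut (so a half turn about z gives the same grasp; the last joint's range is limited). The gripper opens to 85 mm and grips with 20 to 120 N. Pads are 22 mm wide; open, the fingers measure 114 mm over their backs; the gripper's body (76 mm by 85 mm) begins 54 mm behind the grasp point. The pads swing forward as they close: fully open they stand 13 mm farther back than shut.
Start: joints at [-1.217, 0.087, 1.371, -0, 1.684, -0.103], TCP at [0.243, -0.494, 0.231] pointing down, gripper open.
Joint ranges: [-3.1, 3.1], [-0.76, 2.03], [0.27, 2.55], [-1.08, 4.22], [0.17, 2.65], [-2.57, 2.57]. Speed limits (rad/s): [2.79, 2.79, 3.14, 3.14, 3.14, 3.14].

INTERFACE

Orientations are given as a rotation vector (axis times angle).
In Python, from plant import robot, viewer gives the robot as it stands.
- The arm moves only by the tool carry_out, never from a script. Its argument "targets" is one flat list of numbers, 7 for each row, row after row: the finger opening in m, from 0 to 0.0854, then the shift along the tool's x, y, z in m, then the turn, a rotation vector about the tool's x, y, z in rad. A call has 1 to 5 rows; each row is the pose to reach, as a shift and turn from the pose commanded when the call began, along the tool's axes at that moment; what a row does not reach only later rows make up. A row lasts 1/12 s, in which the tool goes at most 41.7 mm and 7.16 degrees, less where a joint would pass 70% of its speed; a pose out of reach is approached as far as the arm can. A call with a gripper value outside its range is refused whole. The fingers move at their own pace and stop on an object; the grip force is fixed at half the most. Time passes only in rows, so rows that repeat a pose let the fingers close. It gives the time, the measured TCP pose, the force and the opening at its end, in the units of the state.
- robot.get_state(): the state, without advancing time (a new reading comes with each control period).
- viewer.get_image(name): name is "side" or "top"; returns a dict with "image" (400x640x3 uint8, blue, green, red), "depth" (400x640 float32, m along the optical axis (not along the pixel's ray), 0 where there is no reading), "intrinsics" (3x3 intrinsics, pixels), "eye" and "orientation" of the camera in the world. Camera axes: x right, y down, z forward; pixel columns grow to the right and rows downward; lengths in m; the calibration is good to about 2 mm. A picture is of the moment at which its call begins.
- robot.hand_in(): hands the job in, once; it reports no verdict.
The state is a dict: "clock": time; "joints": joint angles; "dq": joint speeds; "joint_efforts": joint torques, N m; "eef_pos": TCP position; "tcp_rot": TCP orientation; "contact_force": force on the tool from outside, world axes, zero at the start; "wrist_torque": the same for the moment, N m; "gripper_width": opening from 0.0 (shut) to 1.0 (fully open).
Only numpy, scipy, OpenCV 4.12 (cv2) and the standard library are available. Lean on these libraries where they do the work, as an engineer would, in place of code of your own. Each camera call takes 0.05 s, during which the arm holds its last target.

## Working session

There is one attempt and no reset: what is moved stays moved. The work goes in short steps, Python scripts to look and compute and a tool call to move; the robot and the scene stay as the last step left them, time stands still between calls to the robot, and variables do not carry over. Pictures are saved under pics/ and viewed, and the job is handed in when it is done.

Besides the shell and the picture viewer there is one more tool, called after "Call:" by a JSON object that holds its "fn" and its "kwargs". carry_out: Moves the arm, as the interface text tells. Its arguments: {"type":"object","properties":{"targets":{"type":"array","items":{"type":"number"}}},"required":["targets"]}

```bash
ls; mkdir -p pics; python3 - <<'E'
from plant import robot, viewer
import cv2, numpy as np
print(robot.get_state(), robot.pinch_z)
for n in ("side","top"):
    d=viewer.get_image(n); cv2.imwrite(f"pics/{n}0.png",d["image"]); np.savez(f"{n}0.npz",**d)
    print(n,d["intrinsics"],d["eye"],d["orientation"])
E
```

```text
pics
{'clock': 0.0, 'joints': array([-1.21712446e+00,  8.79728998e-02,  1.37229641e+00, -1.37680230e-05,
        1.68357636e+00, -1.03074300e-01]), 'dq': array([-6.68639425e-04,  1.53105151e-03, -7.16091651e-04,  2.58893469e-03,
        5.31502446e-05,  4.34634545e-04]), 'joint_efforts': array([ 7.32046556e-05, -3.51857293e+01, -3.13274574e+01, -2.75274688e-04,
        1.09333379e-02, -1.67053347e-06]), 'eef_pos': array([ 0.24239602, -0.49314426,  0.23010795]), 'tcp_rot': array([-3.05784923e+00, -7.10727011e-01,  4.63271218e-04]), 'contact_force': array([ 1.18477961, -0.60554823,  0.28286199]), 'wrist_torque': array([0.02220713, 0.03948527, 0.00200012]), 'gripper_width': 0.9985823822583799} 0.0187
side [[440.26324898   0.         318.90435054]
 [  0.         440.26324898 202.452263  ]
 [  0.           0.           1.        ]] [0.42086251 0.97957705 0.66925054] [-0.11412199  2.67408388 -1.54798681]
top [[362.02237008   0.         321.67202345]
 [  0.         362.02237008 195.46436379]
 [  0.           0.           1.        ]] [ 0.08291718 -0.08785226  1.05990413] [-2.10750808  1.8543579  -0.37529446]
```

View pics/side0.png

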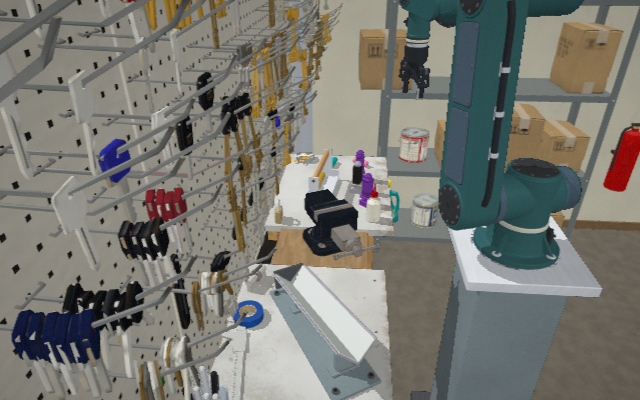

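View pics/top0.png

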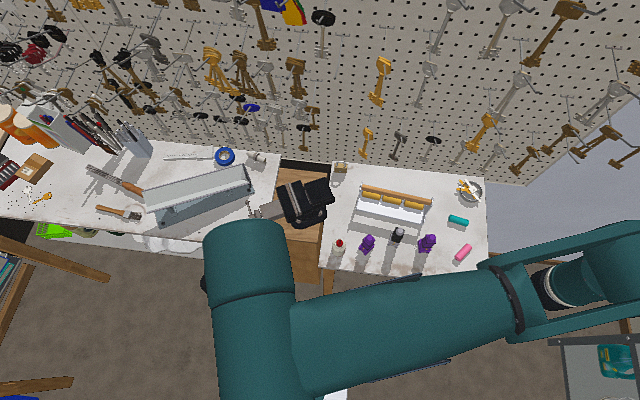

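```bash
cat > h.py <<'E'
import numpy as np, cv2
from scipy.spatial.transform import Rotation as R
def load(n): return dict(np.load(n))
def grab(n,tag):
    from plant import viewer
    d=viewer.get_image(n); np.savez(f"{n}{tag}.npz",**d); return d
def ray(d,u,v):
    K=d["intrinsics"]; o=np.array(d["orientation"])
    M=R.from_rotvec(o).as_matrix() if o.size==3 else o
    c=np.array([(u-K[0,2])/K[0,0],(v-K[1,2])/K[1,1],1.]); return np.array(d["eye"]),M@c
def onz(d,u,v,z):
    e,r=ray(d,u,v); return e+r*(z-e[2])/r[2]
def pt(d,u,v):
    e,r=ray(d,u,v); return e+r*d["depth"][int(round(v)),int(round(u))]
def cloud(d):
    K=d["intrinsics"]; M=R.from_rotvec(d["orientation"]).as_matrix()
    v,u=np.mgrid[:400,:640]; D=d["depth"]
    c=np.stack([(u-K[0,2])/K[0,0]*D,(v-K[1,2])/K[1,1]*D,D],-1); P=c@M.T+d["eye"]; P[D==0]=np.nan; return P
def proj(d,p):
    K=d["intrinsics"]; M=R.from_rotvec(d["orientation"]).as_matrix()
    c=(np.asarray(p)-d["eye"])@M; return (c[...,:2]/c[...,2:])*K[0,0]+K[:2,2]
def crop(d,x0,y0,x1,y1,s,fn):
    im=cv2.resize(d["image"][y0:y1,x0:x1],None,fx=s,fy=s,interpolation=cv2.INTER_CUBIC); cv2.imwrite(fn,im)
E
python3 - <<'E'
from h import *
t=load("top0.npz"); s=load("side0.npz")
crop(t,320,150,490,275,4.7,"pics/t_a.png")
crop(t,80,130,300,250,3.6,"pics/t_b.png")
crop(s,260,140,420,400,2.3,"pics/s_a.png")
E
```

```text
(no output)
```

View pics/t_a.png

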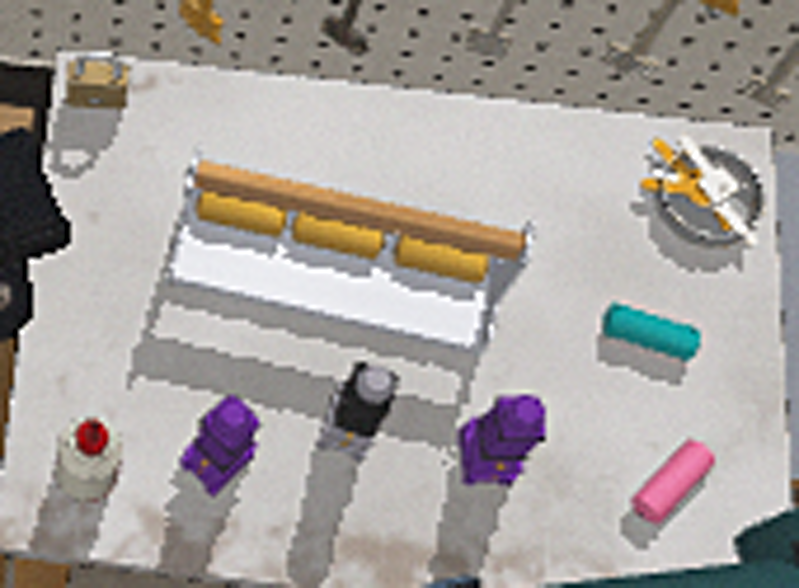

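View pics/t_b.png

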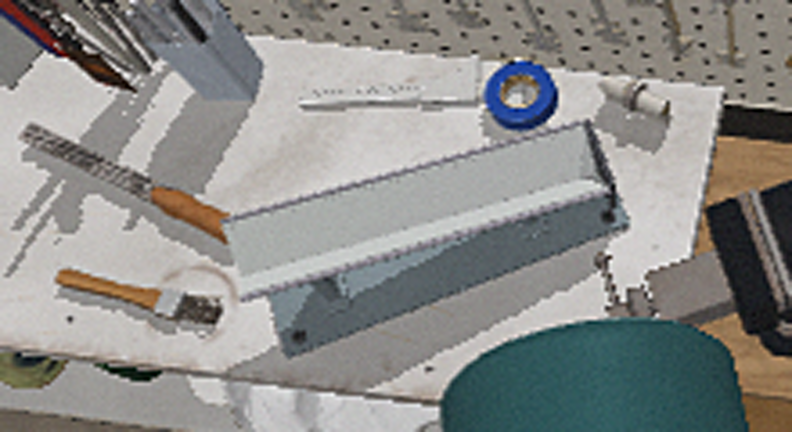

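View pics/s_a.png

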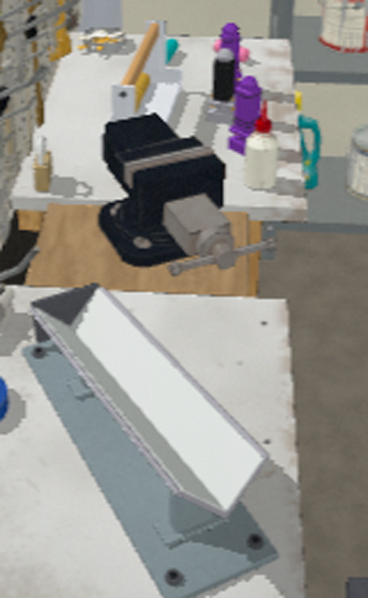

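```bash
python3 - <<'E'
from h import *
t=load("top0.npz"); s=load("side0.npz")
P=cloud(t); Q=cloud(s)
np.set_printoptions(precision=4,suppress=True)
# bench check
for (u,v) in [(450,240),(340,255),(400,255),(120,160),(230,240)]: print((u,v),pt(t,u,v))
# tray bar top
for nm,C,box in (("top",P,(320,150,490,275)),("side",Q,(280,140,400,200))):
    d=t if nm=="top" else s
    m=np.zeros((400,640),bool); m[box[1]:box[3],box[0]:box[2]]=1
    m&=(C[...,2]>0.095)&(C[...,2]<0.112)&(C[...,1]<-0.15)
    hsv=cv2.cvtColor(d["image"],cv2.COLOR_BGR2HSV)
    m&=(hsv[...,0]>8)&(hsv[...,0]<22)&(hsv[...,1]>80)
    p=C[m]; print(nm,len(p),p.mean(0))
    r=cv2.minAreaRect((p[:,:2]*1000).astype(np.float32)); print(r, cv2.boxPoints(r), np.percentile(p[:,2],[5,50,95]))
# blanks
hsv=cv2.cvtColor(t["image"],cv2.COLOR_BGR2HSV)
m=(hsv[...,0]>20)&(hsv[...,0]<28)&(hsv[...,1]>150)
m[:150]=0;m[275:]=0;m[:,:340]=0;m[:,455:]=0
p=P[m]; print(len(p),p.min(0),p.max(0))
E
```

```text
(450, 240) [ 0.4381 -0.4245  0.0021]
(340, 255) [ 0.3464 -0.1006  0.0175]
(400, 255) [ 0.3734 -0.2776  0.0003]
(120, 160) [ 0.5797  0.6654 -0.0023]
(230, 240) [0.1873 0.0363 0.6525]
top 308 [ 0.5236 -0.2462  0.102 ]
((524.50146484375, -245.58941650390625), (191.3841552734375, 14.146638870239258), 83.50054168701172) [[ 506.6419 -339.8658]
 [ 520.6976 -341.4671]
 [ 542.3611 -151.313 ]
 [ 528.3054 -149.7117]] [0.0969 0.1024 0.1055]
side 121 [ 0.5263 -0.2419  0.1043]
((526.6365356445312, -248.39120483398438), (194.57801818847656, 10.078245162963867), 83.03984832763672) [[ 509.8451 -344.3526]
 [ 519.8492 -345.5739]
 [ 543.428  -152.4298]
 [ 533.4239 -151.2085]] [0.0963 0.1055 0.1084]
81 [nan nan nan] [nan nan nan]
```

```bash
python3 - <<'E'
from h import *
np.set_printoptions(precision=4,suppress=True)
t=load("top0.npz"); s=load("side0.npz")
P=cloud(t); Q=cloud(s)
# top-view: base plate polygon; rim corners. Gather points from both views in the trough neighbourhood
def near(C,d):
    g=C[:,:,:]
    m=(C[...,2]>0.012)&(C[...,2]<0.125)&(C[...,1]>0.1)&(C[...,1]<0.56)&(C[...,0]>0.3)&(C[...,0]<0.75)
    return m
for nm,C,d in (("t",P,t),("s",Q,s)):
    m=near(C,d); im=d["image"].copy(); im[m]=im[m]//2+np.array([0,0,127],np.uint8)
    d2=dict(image=im)
    if nm=="t": crop(d2,80,130,300,250,3.6,"pics/m_t.png")
    else: crop(d2,230,230,420,400,3.4,"pics/m_s.png")
# base plate by color at z=8
E
```

```text
(no output)
```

View pics/m_t.png

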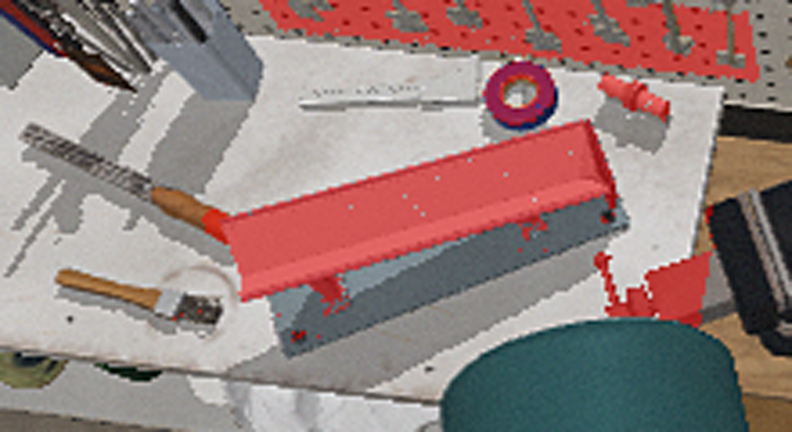

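View pics/m_s.png

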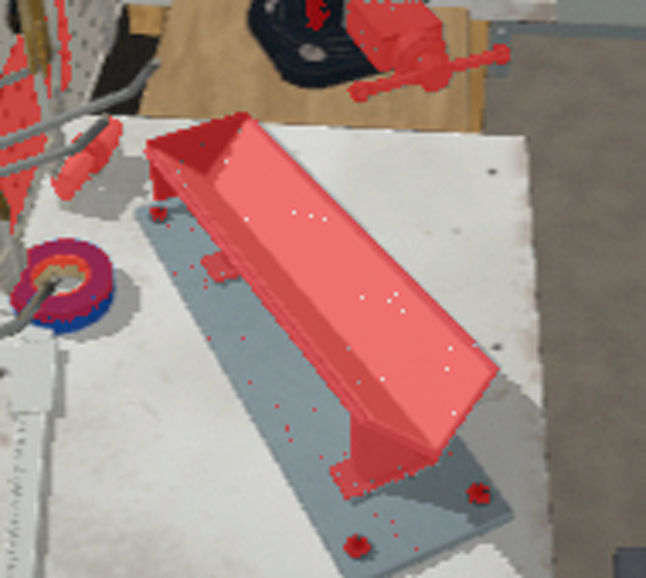

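```bash
cat > tr.py <<'E'
from h import *
np.set_printoptions(precision=4,suppress=True)
def poly(pts,x0,y0,s):
    m=np.zeros((400,640),np.uint8); q=(np.array(pts)/s+[x0,y0]).round().astype(np.int32)
    cv2.fillPoly(m,[q],1); return cv2.erode(m,np.ones((3,3)))>0
def plane(p):
    p=p[~np.isnan(p).any(1)]
    for _ in range(4):
        c=p.mean(0); n=np.linalg.svd(p-c,full_matrices=False)[2][2]; r=(p-c)@n; p=p[np.abs(r)<max(2.5*np.median(np.abs(r)),.001)]
    return c,n*np.sign(n[2]),np.abs(r).mean(),len(p)
t=load("top0.npz"); s=load("side0.npz")
P=cloud(t); Q=cloud(s)
mf=poly([(245,230),(570,140),(590,170),(255,265)],80,130,3.6)
mn=poly([(250,130),(480,370),(435,435),(235,180)],230,230,3.4)
c1,n1,r1,k1=plane(P[mf]); c2,n2,r2,k2=plane(Q[mn])
print(c1,n1,r1,k1); print(c2,n2,r2,k2); print("angle",np.degrees(np.arccos(n1@n2)))
d=np.cross(n1,n2); d/=np.linalg.norm(d); d*=np.sign(d[1])
A=np.array([n1,n2,[0,1,0]])
for y in (0.2,0.35,0.45): print(np.linalg.solve(A,[n1@c1,n2@c2,y]))
print("dir",d,"slope",np.degrees(np.arcsin(d[2])),"yaw of y",np.degrees(np.arctan2(d[1],d[0])))
# rim corners
for nm,dd,(x0,y0,sc),px in (("top",t,(80,130,3.6),[(588,122),(222,220),(242,298),(612,188)]),("side",s,(230,230,3.4),[(245,114),(498,370),(437,460)])):
    for u,v in px: 
        U,V=u/sc+x0,v/sc+y0; print(nm,(U,V),"z=.112",onz(dd,U,V,.112),"z=.06",onz(dd,U,V,.06))
# base plate corners
for u,v in [(287,356),(630,226)]: print("base top",onz(t,u/3.6+80,v/3.6+130,.008))
for u,v in [(135,212),(347,577),(513,516)]: print("base side",onz(s,u/3.4+230,v/3.4+230,.008))
E
python3 tr.py
```

```text
[0.4891 0.3625 0.0638] [-0.5484 -0.4713  0.6908] 0.0012509949176661244 657
[0.4497 0.3658 0.0755] [0.6694 0.2612 0.6955] 0.0005726909384767402 1250
angle 90.55958826909837
[0.5727 0.2    0.0193]
[0.4824 0.35   0.0499]
[0.4222 0.45   0.0703]
dir [-0.5082  0.8438  0.1723] slope 9.919067005824767 yaw of y 121.05767463865627
top (243.33333333333334, 163.88888888888889) z=.112 [0.5595 0.215  0.112 ] z=.06 [0.5856 0.2316 0.06  ]
top (141.66666666666666, 191.11111111111111) z=.112 [0.4359 0.4868 0.112 ] z=.06 [0.4553 0.5183 0.06  ]
top (147.22222222222223, 212.77777777777777) z=.112 [0.3736 0.4497 0.112 ] z=.06 [0.3895 0.4791 0.06  ]
top (250.0, 182.22222222222223) z=.112 [0.5029 0.1829 0.112 ] z=.06 [0.5259 0.1978 0.06  ]
side (302.05882352941177, 263.52941176470586) z=.112 [0.5224 0.2658 0.112 ] z=.06 [0.5319 0.1992 0.06  ]
side (376.47058823529414, 338.8235294117647) z=.112 [0.3755 0.4555 0.112 ] z=.06 [0.3713 0.4066 0.06  ]
side (358.52941176470586, 365.29411764705884) z=.112 [0.4044 0.5115 0.112 ] z=.06 [0.4029 0.4678 0.06  ]
base top [0.3595 0.4539 0.008 ]
base top [0.5145 0.1892 0.008 ]
base side [0.6006 0.2416 0.008 ]
base side [0.4452 0.4993 0.008 ]
base side [0.3617 0.4564 0.008 ]
```

```bash
python3 - <<'E'
from h import *
np.set_printoptions(precision=4,suppress=True)
t=load("top0.npz"); s=load("side0.npz")
P=cloud(t);Q=cloud(s)
crop(t,375,215,425,260,14,"pics/p_t.png")
crop(s,335,145,395,205,10,"pics/p_s.png")
# obstacles for gripper: points with x<.72 by y-bin, z>.03
A=np.vstack([P.reshape(-1,3),Q.reshape(-1,3)]); A=A[~np.isnan(A).any(1)]
A=A[(A[:,2]>.13)&(A[:,2]<.55)&(A[:,0]>.3)]
for y in np.arange(-.4,.65,.05):
    B=A[(A[:,1]>y)&(A[:,1]<y+.05)]
    print(round(y,2),len(B),[ (B[(B[:,2]>z)&(B[:,2]<z+.1)][:,0].min().round(3) if ((B[:,2]>z)&(B[:,2]<z+.1)).any() else None) for z in (.13,.23,.33,.43)])
for nm,C,box in (("t",P,(385,222,412,262)),("s",Q,(345,155,370,190))):
    c=C[box[1]:box[3],box[0]:box[2]].reshape(-1,3); 
    for a,b in ((.098,.11),(.085,.098),(.06,.085),(.035,.06),(.015,.03)):
        k=c[(c[:,2]>a)&(c[:,2]<b)]; print(nm,a,b,len(k),k.mean(0) if len(k) else None, k.min(0) if len(k) else None,k.max(0) if len(k) else None)
E
```

```text
-0.4 4340 [np.float64(0.61), np.float64(0.567), np.float64(0.541), np.float64(0.521)]
-0.35 2536 [np.float64(0.613), np.float64(0.577), np.float64(0.67), np.float64(0.67)]
-0.3 2738 [np.float64(0.617), np.float64(0.616), np.float64(0.67), np.float64(0.67)]
-0.25 2914 [np.float64(0.606), np.float64(0.572), np.float64(0.575), np.float64(0.575)]
-0.2 2601 [np.float64(0.607), np.float64(0.606), np.float64(0.67), np.float64(0.573)]
-0.15 3553 [np.float64(0.6), np.float64(0.569), np.float64(0.571), np.float64(0.57)]
-0.1 2855 [np.float64(0.67), np.float64(0.67), np.float64(0.67), np.float64(0.566)]
-0.05 2556 [np.float64(0.669), np.float64(0.59), np.float64(0.587), np.float64(0.568)]
-0.0 3646 [np.float64(0.606), np.float64(0.569), np.float64(0.523), np.float64(0.513)]
0.05 3433 [np.float64(0.607), np.float64(0.566), np.float64(0.505), np.float64(0.556)]
0.1 3526 [np.float64(0.608), np.float64(0.57), np.float64(0.5), np.float64(0.504)]
0.15 3660 [np.float64(0.613), np.float64(0.57), np.float64(0.533), np.float64(0.509)]
0.2 4412 [np.float64(0.603), np.float64(0.566), np.float64(0.538), np.
[... 952 characters left out ...]
2705  0.06  ] [ 0.4234 -0.2408  0.0846]
t 0.035 0.06 31 [ 0.4049 -0.2516  0.0478] [ 0.3989 -0.2656  0.0366] [ 0.4284 -0.2407  0.0599]
t 0.015 0.03 27 [ 0.4025 -0.2503  0.0262] [ 0.3945 -0.2653  0.0152] [ 0.4295 -0.238   0.0299]
s 0.098 0.11 53 [ 0.4035 -0.2152  0.1029] [ 0.3813 -0.2676  0.098 ] [ 0.4263 -0.1636  0.1079]
s 0.085 0.098 101 [ 0.4059 -0.2417  0.0909] [ 0.3806 -0.3499  0.0851] [ 0.4318 -0.1588  0.098 ]
s 0.06 0.085 174 [ 0.4061 -0.2438  0.0732] [ 0.3793 -0.3555  0.0602] [ 0.4316 -0.1589  0.0847]
s 0.035 0.06 87 [ 0.4132 -0.2594  0.0479] [ 0.3908 -0.3415  0.0351] [ 0.4336 -0.1681  0.0597]
s 0.015 0.03 78 [ 0.4117 -0.3188  0.02  ] [ 0.3814 -0.4779  0.0153] [ 0.4361 -0.2395  0.0298]
```

View pics/p_t.png

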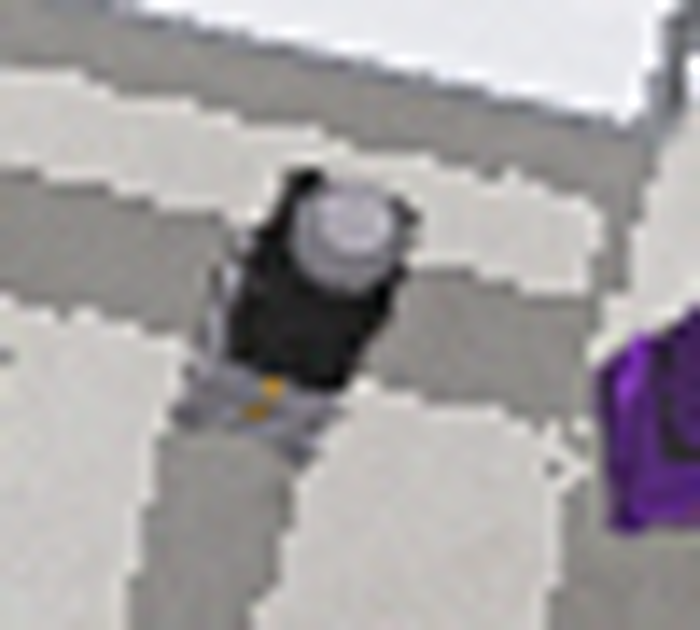

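View pics/p_s.png

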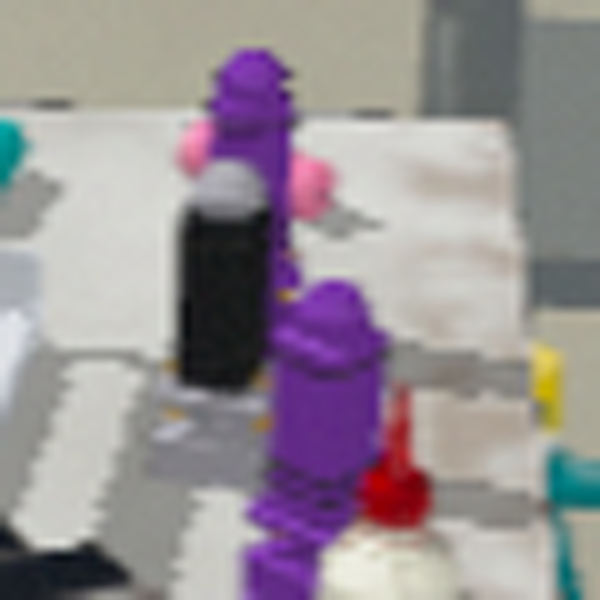

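```bash
python3 - <<'E'
from h import *
np.set_printoptions(precision=4,suppress=True)
t=load("top0.npz"); s=load("side0.npz")
P=cloud(t);Q=cloud(s)
for nm,C in (("t",P),("s",Q)):
  for y in np.arange(-.4,.6,.04):
    r=[]
    for z in np.arange(.13,.6,.06):
        m=(C[...,1]>y)&(C[...,1]<y+.04)&(C[...,2]>z)&(C[...,2]<z+.06)&(C[...,0]>.47)
        # require clusters
        x=np.sort(C[...,0][m]); r.append(f"{x[3]:.3f}" if len(x)>4 else "  -  ")
    print(nm,f"{y:.2f}",*r)
fc=[(391.3,240.7),(399.3,243)]
a,b=[onz(t,*p,.032) for p in fc]; print("body front",a,b,np.degrees(np.arctan2(*(a-b)[1::-1])),np.linalg.norm(a-b))
f=lambda u,v:(u/14+375,v/14+215)
a,b,c=[onz(t,*f(*p),z) for p,z in (((183,418),0),((300,462),0),((230,235),.02))]; print("foot",a,b,c,np.degrees(np.arctan2(*(a-b)[1::-1])),np.linalg.norm(a-b))
top=[f(295,170),f(415,215)]
a,b=[onz(t,*p,.092) for p in top]; print("body top back",a,b,np.degrees(np.arctan2(*(a-b)[1::-1])),np.linalg.norm(a-b))
g=lambda u,v:(u/10+335,v/10+145)
a,b=[onz(s,*g(*p),.032) for p in ((180,380),(262,392))];print("side body",a,b)
a,b=[onz(s,*g(*p),0) for p in ((147,475),(255,482))];print("side foot",a,b)
print(onz(s,*g(230,165),.104), onz(t,*f(347,232),.104))
E
```

```text
t -0.40 0.610 0.611 0.573 0.578 0.546 0.526 0.572 0.512
t -0.36 0.672 0.671 0.670 0.671 0.671 0.671 0.671 0.595
t -0.32 0.614 0.615 0.586 0.671 0.671 0.671 0.671 0.588
t -0.28 0.670 0.671 0.671 0.671 0.671 0.671 0.671 0.671
t -0.24 0.607 0.610 0.583 0.671 0.580 0.576 0.579 0.520
t -0.20 0.671 0.671 0.671 0.670 0.671 0.671 0.671 0.670
t -0.16 0.603 0.607 0.586 0.672 0.573 0.572 0.570 0.504
t -0.12 0.622 0.671 0.671 0.671 0.671 0.590 0.671 0.671
t -0.08 0.671 0.671 0.671 0.671 0.671 0.671 0.547 0.520
t -0.04 0.671 0.671 0.592 0.589 0.589 0.671 0.584 0.584
t -0.00 0.607 0.609 0.580 0.580 0.530 0.520 0.529 0.508
t 0.04 0.607 0.611 0.582 0.574 0.574 0.577 0.577 0.587
t 0.08 0.608 0.609 0.577 0.574 0.512 0.576 0.524 0.503
t 0.12 0.613 0.613 0.570 0.573 0.502 0.576 0.532 0.514
t 0.16 0.615 0.613 0.607 0.576 0.539 0.515 0.577 0.671
t 0.20 0.616 0.610 0.578 0.582 0.542 0.511 0.518 0.509
t 0.24 0.603 0.608 0.580 0.672 0.578 0.577 0.517 0.502
t 0.28 0.617 0.615 0.579 0.584 0.550 0.529 0.579 0.520
t 0.32 0.609 0.616 0.579 0.578 0.510 0.525 0.519 0.506
t 0.36 0.607 0.611 0.579 0.589 0.543 0.527 0
[... 1472 characters left out ...]
.578 0.582 0.524 0.575 0.506 0.581
s 0.48 0.674 0.674 0.674 0.674 0.581 0.589 0.580 0.518
s 0.52 0.671 0.650 0.577 0.579 0.670 0.669 0.587 0.588
s 0.56 0.607 0.674 0.578 0.511 0.673 0.538 0.527 0.531
body front [ 0.4042 -0.2448  0.032 ] [ 0.4002 -0.2683  0.032 ] 80.35983641026056 0.02386379591329066
foot [ 0.4    -0.2407  0.    ] [ 0.3935 -0.2661  0.    ] [ 0.4356 -0.2455  0.02  ] 75.57255000700151 0.026182329842525408
body top back [ 0.4264 -0.2468  0.092 ] [ 0.42   -0.2709  0.092 ] 75.12786462203205 0.024985366566294756
side body [ 0.427 -0.257  0.032] [ 0.4013 -0.2507  0.032 ]
side foot [ 0.4364 -0.2525  0.    ] [ 0.4022 -0.2505  0.    ]
[ 0.4142 -0.2625  0.104 ] [ 0.4106 -0.2556  0.104 ]
```

```bash
python3 - <<'E'
from h import *
np.set_printoptions(precision=3,suppress=True)
t=load("top0.npz"); s=load("side0.npz")
Q=cloud(s);P=cloud(t)
c=np.array([.2424,-.4931])
for nm,C in (("s",Q),("t",P)):
  for z in np.arange(.22,.9,.03):
    m=(C[...,2]>z)&(C[...,2]<z+.03)&(np.hypot(C[...,0]-c[0],C[...,1]-c[1])<.16)
    p=C[m]
    if len(p): print(nm,f"{z:.2f}",len(p),"dx",(p[:,0]-c[0]).min(),(p[:,0]-c[0]).max(),"dy",(p[:,1]-c[1]).min(),(p[:,1]-c[1]).max())
crop(s,380,0,600,270,2.2,"pics/arm.png")
E
```

```text
s 0.22 18 dx -0.02830888090035369 0.033510255451086046 dy -0.04767758988671089 0.04710144335380584
s 0.25 120 dx -0.027580255723437225 0.03493755840960594 dy -0.05138067125748502 0.05444788151669766
s 0.28 188 dx -0.039385243581990304 0.04654608626561957 dy -0.07016250590230644 0.07265126452447268
s 0.31 281 dx -0.03852937861064934 0.04519960473811685 dy -0.06608494864018699 0.07470767459642291
s 0.34 214 dx -0.037317413238608155 0.04445899225614636 dy -0.05989824276319833 0.06564058709670262
s 0.37 236 dx -0.033187779272120355 0.04047210292776865 dy -0.0010145418495931535 0.04083613628213267
s 0.40 243 dx -0.03375046731118003 0.04088690406966494 dy -0.01016859724035879 0.04222299949534236
s 0.43 238 dx -0.03267556255599677 0.03868567726155914 dy -0.0032557231222510863 0.041625443121474315
s 0.46 247 dx -0.031023806890586758 0.04921762740358909 dy -0.021098620850088845 0.03874705586434202
s 0.49 167 dx 0.002183078097482083 0.060218562661773944 dy -0.0016404209617187915 0.15903891727587782
s 0.52 272 dx 0.0005246452363457943 0.067694304344388 dy -0.011127703316401338 0.159862531191665
[... 307 characters left out ...]
474 dx -0.036910067418266856 0.035862833956458395 dy -0.01293631332197831 0.039199541281294714
t 0.43 556 dx -0.03606456981409348 0.035188252915585305 dy -0.018436302686240302 0.038548760237466784
t 0.46 560 dx -0.034205224274144574 0.04129698213752553 dy -0.007337768026567493 0.03757195443879574
t 0.49 856 dx -0.07644714969435595 0.03296056066167219 dy 0.0007037381558988587 0.12274785352479772
t 0.52 565 dx -0.08346772855980378 0.033188433957650976 dy -0.01276870674639341 0.14038421534926188
t 0.55 2844 dx -0.10238912766803573 0.05403230363257833 dy -0.008400880049718396 0.15958956177102224
t 0.58 3342 dx -0.09627835510413776 0.06058302646428376 dy -0.0007054033841252805 0.14639429076193283
```

View pics/arm.png

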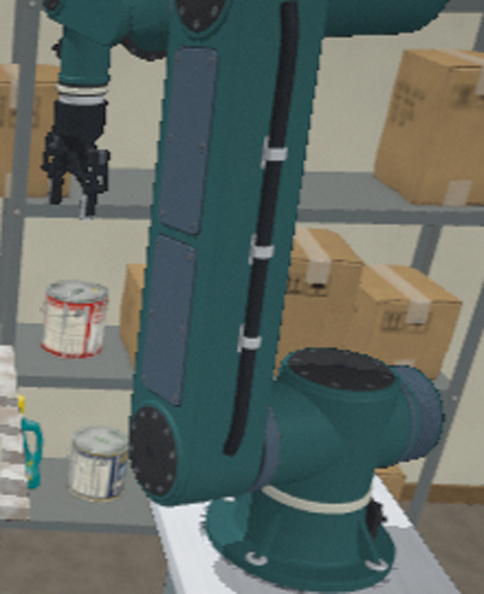

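```bash
python3 - <<'E'
from h import *
np.set_printoptions(precision=3,suppress=True)
t=load("top0.npz"); s=load("side0.npz")
P=cloud(t);Q=cloud(s)
O=np.array([.5545,.2236,.024]);
a=np.radians(10);X=np.array([-.515*np.cos(a),.857*np.cos(a),np.sin(a)]);Z=np.array([.515*np.sin(a),-.857*np.sin(a),np.cos(a)]);L=np.array([.857,.515,0])
base=O+.031*X+.0266*Z
for nm,C,d in(("t",P,t),("s",Q,s)):
  for ax,name in ((Z,"vertical-ish"),(Z*np.cos(.6)-L*np.sin(.6),"lean35")):
    tcp=base+.055*Z; r=(C-tcp); h=r@ax; rad=np.linalg.norm(r-h[...,None]*ax,axis=-1)
    rr=np.where(h<.14,.06,np.where(h<.26,.045,.07))
    m=(h>.06)&(h<.36)&(rad<rr+.01)
    print(nm,name,m.sum(), C[m].min(0) if m.any() else "", C[m].max(0) if m.any() else "")
    if name[0]=="v":
        im=d["image"].copy(); im[m]=(0,0,255)
        for k in np.arange(0,.36,.05):
            q=proj(d,tcp+k*ax).astype(int); cv2.circle(im,(int(q[0]),int(q[1])),2,(0,255,0),-1)
        if nm=="t": crop(dict(image=im),130,20,370,220,3.2,"pics/ob_t.png")
        else: crop(dict(image=im),180,60,420,360,2,"pics/ob_s.png")
E
```

```text
t vertical-ish 1533 [0.507 0.109 0.159] [0.632 0.27  0.476]
t lean35 0  
s vertical-ish 1458 [0.508 0.109 0.168] [0.638 0.27  0.475]
s lean35 0
```

View pics/ob_t.png

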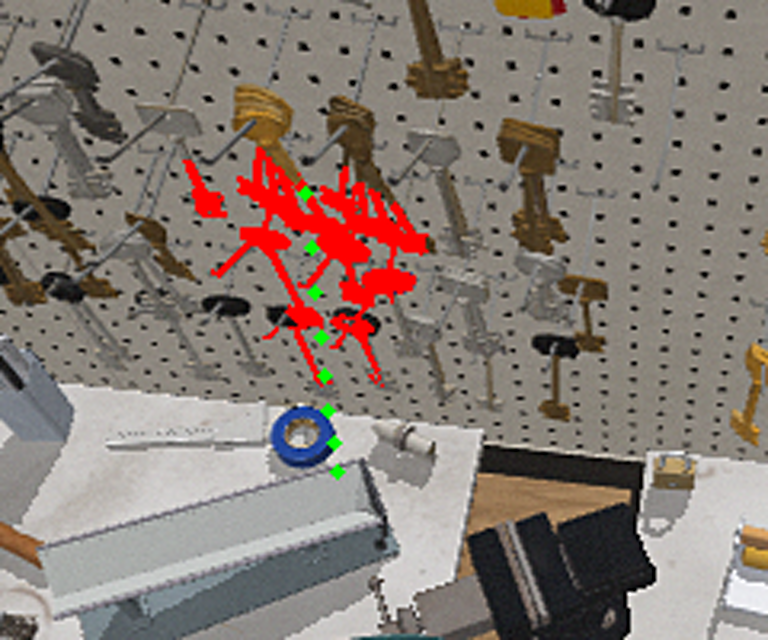

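View pics/ob_s.png

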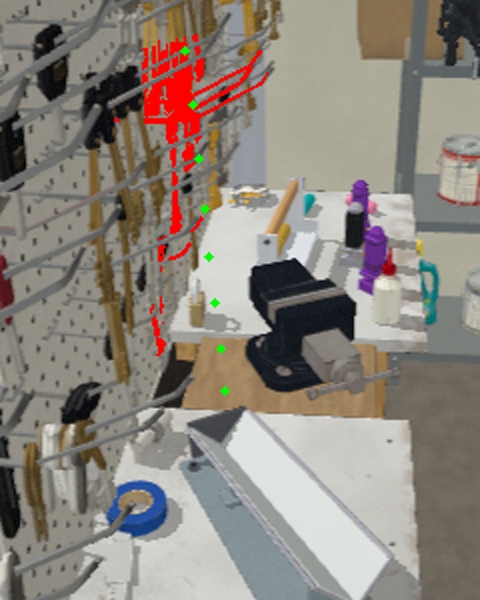

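```bash
python3 - <<'E'
from h import *
np.set_printoptions(precision=3,suppress=True)
t=load("top0.npz"); s=load("side0.npz")
P=cloud(t);Q=cloud(s)
O=np.array([.5545,.2236,.024]);
a=np.radians(10);X=np.array([-.515*np.cos(a),.857*np.cos(a),np.sin(a)]);Z=np.array([.515*np.sin(a),-.857*np.sin(a),np.cos(a)]);L=np.array([.857,.515,0])
base=O+.031*X+.0266*Z
def chk(gp,ax):
  tcp=gp-.019*ax; n=0;x=[]
  for C in (P,Q):
    r=(C-tcp); h=r@ax; rad=np.linalg.norm(r-h[...,None]*ax,axis=-1)
    rr=np.where(h<.06,.05,np.where(h<.14,.06,np.where(h<.26,.045,.07)))
    m=(h>.0)&(h<.38)&(rad<rr+.012)&(C[...,0]>.45)&(C[...,2]>.13); n+=m.sum(); x+=list(C[m])
  return n,(np.min(x,0) if x else "")
for A in (10,15,20,25,30,35):
    A_=np.radians(A); print(A,chk(base+.07*Z,Z*np.cos(A_)-L*np.sin(A_)), "up80", chk(base+.15*Z,Z*np.cos(A_)-L*np.sin(A_)))
# tray
u=np.array([0,0,1.])
print("traypick",chk(np.array([.5256,-.247,.094]),u),"tilt8",chk(np.array([.5256,-.247,.094]),u*np.cos(.14)-np.array([.993,-.117,0])*np.sin(.14)), "raised",chk(np.array([.5256,-.247,.2]),u),chk(np.array([.50,-.247,.2]),u))
c=np.array([.481,.346,.21])
for th,l in ((0,-.07),(0,-.04),(4,-.04),(4,-.02),(6,0),(8,.008),(12,.02),(14,.02),(20,.024),(30,.009)):
    T=np.radians(th); print(th,l,chk(c+l*L,u*np.cos(T)-L*np.sin(T)))
hsv=cv2.cvtColor(t["image"],cv2.COLOR_BGR2HSV)
m=(hsv[...,0]>130)&(hsv[...,0]<150)&(hsv[...,1]>100)&(P[...,2]>.09)&(P[...,2]<.112)&(P[...,0]<.5)
p=P[m]; print([ (q.mean(0)) for q in (p[p[:,1]>-.25],p[p[:,1]<-.25])])
m=(hsv[...,0]<6)&(hsv[...,1]>150)&(P[...,1]<0)&(P[...,2]>.09)&(P[...,2]<.13)&(P[...,0]<.5); print("bottle",P[m].mean(0))
E
```

```text
10 (np.int64(2282), array([0.5  , 0.086, 0.145])) up80 (np.int64(3490), array([0.5  , 0.078, 0.195]))
15 (np.int64(1011), array([0.5  , 0.086, 0.145])) up80 (np.int64(2129), array([0.5  , 0.085, 0.203]))
20 (np.int64(252), array([0.5  , 0.086, 0.145])) up80 (np.int64(752), array([0.5  , 0.089, 0.203]))
25 (np.int64(111), array([0.5  , 0.087, 0.145])) up80 (np.int64(367), array([0.5  , 0.089, 0.198]))
30 (np.int64(24), array([0.5  , 0.089, 0.145])) up80 (np.int64(225), array([0.5  , 0.089, 0.198]))
35 (np.int64(1), array([0.605, 0.243, 0.145])) up80 (np.int64(92), array([0.505, 0.089, 0.203]))
traypick (np.int64(123), array([ 0.572, -0.238,  0.288])) tilt8 (np.int64(0), '') raised (np.int64(422), array([ 0.55 , -0.238,  0.276])) (np.int64(31), array([ 0.55 , -0.234,  0.443]))
0 -0.07 (np.int64(0), '')
0 -0.04 (np.int64(80), array([0.505, 0.32 , 0.542]))
4 -0.04 (np.int64(0), '')
4 -0.02 (np.int64(67), array([0.505, 0.342, 0.543]))
6 0 (np.int64(142), array([0.505, 0.316, 0.414]))
8 0.008 (np.int64(126), array([0.505, 0.317, 0.413]))
12 0.02 (np.int64(63), array([0.505, 0.343, 0.419]))
14 0.02 (np.int64(0), '')
20 0.024 (np.int64(0), '')
30 0.009 (np.int64(0), '')
[array([ 0.382, -0.171,  0.099]), array([ 0.405, -0.342,  0.099])]
bottle [ 0.362 -0.093  0.097]
```

```bash
cat >chk.py <<'E'
from h import *
np.set_printoptions(precision=3,suppress=True)
t=load("top0.npz"); s=load("side0.npz")
P=cloud(t);Q=cloud(s)
L=np.array([.857,.515,0])
def chk(gp,ax,mg=.012):
  tcp=gp-.019*ax; n=0;x=[]
  for C in (P,Q):
    r=(C-tcp); h=r@ax; rad=np.linalg.norm(r-h[...,None]*ax,axis=-1)
    rr=np.where(h<.06,.05,np.where(h<.14,.057,np.where(h<.26,.042,.065)))
    m=(h>.0)&(h<.38)&(rad<rr+mg)&(C[...,0]>.45)&(C[...,2]>.13); n+=m.sum(); x+=list(C[m])
  return int(n),(np.min(x,0) if x else "")
u=np.array([0,0,1.])
E
python3 - <<'E'
from chk import *
for g in ((.5256,-.247,.094),(.515,-.247,.13),(.505,-.247,.16),(.49,-.247,.2),(.48,-.247,.21),(.45,-.23,.25),(.43,-.1,.25),(.43,0,.25),(.43,.1,.25),(.42,.2,.25),(.41,.3,.25)):
    print(g,chk(np.array(g),u,0.003),chk(np.array(g),u))
c=np.array([.471,.363,.214])
for th,l in ((0,-.07),(0,-.04),(4,-.04),(6,-.03),(8,-.02),(11,0.),(14,.018),(24,.018),(34,.003)):
    T=np.radians(th); g=c+l*L; ax=u*np.cos(T)-L*np.sin(T); print(th,l,chk(g,ax,.003),chk(g,ax))
E
```

```text
(0.5256, -0.247, 0.094) (102, array([ 0.575, -0.238,  0.427])) (122, array([ 0.575, -0.238,  0.427]))
(0.515, -0.247, 0.13) (32, array([ 0.575, -0.238,  0.429])) (151, array([ 0.575, -0.238,  0.427]))
(0.505, -0.247, 0.16) (0, '') (25, array([ 0.575, -0.238,  0.429]))
(0.49, -0.247, 0.2) (1, array([ 0.55 , -0.219,  0.56 ])) (4, array([ 0.55 , -0.222,  0.559]))
(0.48, -0.247, 0.21) (3, array([ 0.539, -0.22 ,  0.568])) (9, array([ 0.539, -0.221,  0.56 ]))
(0.45, -0.23, 0.25) (0, '') (7, array([ 0.519, -0.22 ,  0.578]))
(0.43, -0.1, 0.25) (0, '') (0, '')
(0.43, 0, 0.25) (0, '') (0, '')
(0.43, 0.1, 0.25) (0, '') (12, array([0.501, 0.089, 0.56 ]))
(0.42, 0.2, 0.25) (0, '') (0, '')
(0.41, 0.3, 0.25) (0, '') (0, '')
0 -0.07 (0, '') (0, '')
0 -0.04 (0, '') (34, array([0.505, 0.343, 0.55 ]))
4 -0.04 (0, '') (0, '')
6 -0.03 (0, '') (0, '')
8 -0.02 (0, '') (0, '')
11 0.0 (0, '') (0, '')
14 0.018 (0, '') (0, '')
24 0.018 (0, '') (0, '')
34 0.003 (0, '') (0, '')
```

```bash
python3 - <<'E'
from h import *
t=load("top0.npz"); s=load("side0.npz")
c=np.array([.2424,-.4931]); o=np.array([.4415,-.8972]);w=np.array([.8972,.4415])
for nm,C in (("s",cloud(s)),("t",cloud(t))):
  for z in np.arange(.34,.72,.03):
    d=C[...,:2]-c; m=(C[...,2]>z)&(C[...,2]<z+.03)&(d@o>-.3)&(abs(d@w)<.12)
    if m.sum()>5: print(nm,f"h {z-.23:.2f}",m.sum(),"out",np.percentile((d@o)[m],[1,99]).round(3),"side",np.percentile((d@w)[m],[1,99]).round(3))
E
```

```text
s h 0.11 262 out [-0.066  1.18 ] side [-0.1    0.102]
s h 0.14 285 out [-0.038  1.186] side [-0.113  0.09 ]
s h 0.17 372 out [-0.037  1.18 ] side [-0.112  0.117]
s h 0.20 317 out [-0.036  1.167] side [-0.1    0.117]
s h 0.23 275 out [-0.177  0.815] side [-0.02  0.04]
s h 0.26 408 out [-0.246  0.014] side [0.009 0.077]
s h 0.29 625 out [-0.276  0.026] side [0.059 0.082]
s h 0.32 101 out [-0.287 -0.144] side [0.064 0.088]
t h 0.11 30 out [-0.031 -0.005] side [-0.034  0.038]
t h 0.14 322 out [-0.039 -0.007] side [-0.034  0.038]
t h 0.17 474 out [-0.039 -0.004] side [-0.034  0.037]
t h 0.20 556 out [-0.038 -0.   ] side [-0.034  0.037]
t h 0.23 560 out [-0.036 -0.006] side [-0.031  0.035]
t h 0.26 857 out [-0.106 -0.016] side [-0.034  0.052]
t h 0.29 713 out [-0.197 -0.014] side [-0.038  0.075]
t h 0.32 6624 out [-0.28  -0.023] side [-0.038  0.075]
t h 0.35 8174 out [-0.299  0.01 ] side [-0.045  0.076]
```

```bash
cat > plan.py <<'E'
from h import *
from plant import robot
np.set_printoptions(precision=4,suppress=True)
def rot(z,y):  # tool z direction, tool y approx
    z=np.array(z,float);z/=np.linalg.norm(z);y=np.array(y,float);y-=z*(y@z);y/=np.linalg.norm(y)
    return R.from_matrix(np.stack([np.cross(y,z),y,z],1))
def yaw(deg): a=np.radians(deg); return np.array([np.cos(a),np.sin(a),0])
def to(p,Rt,st=None,show=True):
    st=st or robot.get_state(); R0=R.from_rotvec(st["tcp_rot"])
    sh=R0.inv().apply(np.array(p)-st["eef_pos"]); rv=(R0.inv()*Rt).as_rotvec()
    if show: print("shift",(sh*1000).round(1),"mm |",round(np.linalg.norm(sh)*1000),"rv",rv.round(4),"deg",round(np.degrees(np.linalg.norm(rv)),1))
    return sh,rv
E
python3 - <<'E'
from plan import *
D=(0,0,-1)
to((.45,-.28,.15),rot(D,yaw(-6.7))); to((.5256,-.247,.14),rot(D,yaw(-6.7)))
E
```

```text
shift [280.3 -99.6  80.5] mm | 308 rv [-0.0018 -0.0012 -0.997 ] deg 57.1
shift [362.7 -95.8  90.5] mm | 386 rv [-0.0018 -0.0012 -0.997 ] deg 57.1
```

Call:
{"fn": "carry_out", "kwargs": {"targets": [0.06, 0.035, -0.012, 0.01, 0, 0, -0.124, 0.06, 0.07, -0.025, 0.02, 0, 0, -0.249, 0.06, 0.105, -0.037, 0.03, 0, 0, -0.374, 0.06, 0.14, -0.05, 0.04, 0, 0, -0.498, 0.06, 0.175, -0.062, 0.05, 0, 0, -0.62]}}

```text
clock: 0.52
eef_pos: [0.3729, -0.3592, 0.1803]
tcp_rot: [-2.692, -1.618, 0.0]
contact_force: [0.1, -1.0, 0.2]
gripper_width: 0.704
```

```bash
python3 - <<'E'
from plan import *
D=(0,0,-1)
s=robot.get_state();print(s["clock"],s["eef_pos"],s["gripper_width"],s["contact_force"])
to((.45,-.28,.15),rot(D,yaw(-6.7))); to((.5256,-.247,.14),rot(D,yaw(-6.7)))
E
```

```text
0.5167 [ 0.3729 -0.3592  0.1803] 0.7039177744901348 [ 0.0865 -0.9594  0.2119]
shift [106.1  30.9  30.4] mm | 115 rv [-0.0006 -0.0005 -0.3716] deg 21.3
shift [170.7  82.2  40.3] mm | 194 rv [-0.0006 -0.0005 -0.3716] deg 21.3
```

Call:
{"fn": "carry_out", "kwargs": {"targets": [0.06, 0.035, 0.01, 0.012, 0, 0, -0.124, 0.06, 0.07, 0.021, 0.024, 0, 0, -0.248, 0.06, 0.106, 0.031, 0.03, 0, 0, -0.3716, 0.06, 0.14, 0.058, 0.037, 0, 0, -0.3716, 0.06, 0.1707, 0.0822, 0.0403, 0, 0, -0.3716]}}

```text
clock: 0.93
eef_pos: [0.526, -0.2474, 0.1396]
tcp_rot: [-2.351, -2.081, 0.002]
contact_force: [-0.4, -0.6, 0.0]
gripper_width: 0.703
```

```bash
python3 - <<'E'
from plan import *
D=(0,0,-1)
for n in("top","side"):
    d=grab(n,"1"); 
    if n=="top": crop(d,320,140,480,260,4.5,"pics/t1.png")
    else: crop(d,280,60,440,210,4,"pics/s1.png")
s=robot.get_state();print(s["clock"],s["eef_pos"],s["joints"])
to((.5256,-.247,.075),rot(D,yaw(-6.7)))
E
```

```text
1.0333 [ 0.529  -0.2457  0.1384] [-0.5334  0.1978  1.4313  0.0023  1.5151 -0.4173]
shift [-1.8 -3.1 63.4] mm | 63 rv [-0.0015 -0.0032  0.0008] deg 0.2
```

View pics/t1.png

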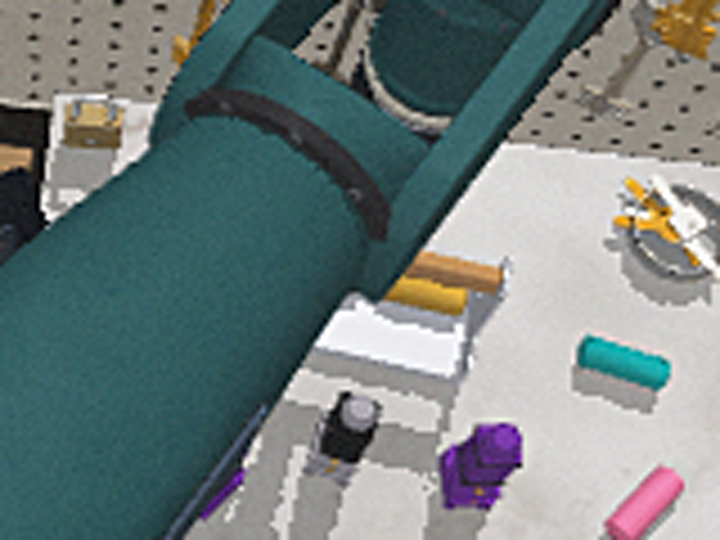

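View pics/s1.png

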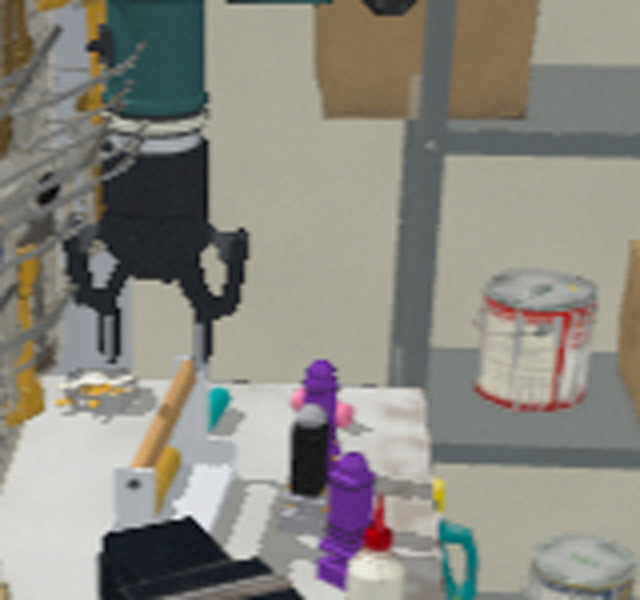

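```bash
python3 - <<'E'
from plan import *
d=load("side1.npz"); print(proj(d,[.529,-.2457,.1384+.013]), proj(d,[.529,-.2457,.17]))
im=d["image"]; g=cv2.cvtColor(im,cv2.COLOR_BGR2GRAY)
for v in (142,145,148,151): print(v,g[v,300:340].tolist())
E
```

```text
[320.2439 148.2211] [320.2159 142.4398]
142 [151, 152, 153, 152, 106, 55, 115, 111, 61, 24, 119, 150, 156, 166, 169, 171, 170, 170, 169, 169, 172, 169, 170, 170, 168, 170, 169, 171, 141, 131, 102, 49, 37, 135, 170, 169, 169, 168, 167, 169]
145 [151, 152, 153, 153, 105, 41, 112, 112, 62, 27, 118, 151, 157, 166, 168, 169, 170, 170, 169, 169, 171, 170, 170, 169, 168, 170, 169, 169, 140, 129, 101, 45, 35, 135, 169, 170, 168, 166, 168, 169]
148 [152, 151, 152, 153, 152, 104, 113, 113, 60, 36, 122, 151, 155, 164, 169, 170, 169, 169, 169, 172, 172, 169, 170, 170, 172, 173, 171, 170, 139, 132, 101, 46, 45, 136, 169, 169, 169, 170, 170, 168]
151 [150, 152, 153, 150, 151, 150, 151, 151, 150, 149, 149, 147, 152, 165, 169, 170, 170, 169, 170, 170, 168, 170, 168, 170, 172, 168, 161, 138, 119, 130, 138, 135, 155, 169, 169, 169, 169, 170, 168, 168]
```

Call:
{"fn": "carry_out", "kwargs": {"targets": [0.06, -0.001, -0.004, 0.02, 0, 0, 0, 0.06, -0.0015, -0.004, 0.04, 0, 0, 0, 0.06, -0.0015, -0.0045, 0.055, 0, 0, 0, 0.06, -0.0015, -0.0045, 0.063, 0, 0, 0, 0.06, -0.0015, -0.0045, 0.063, 0, 0, 0]}}

```text
clock: 1.45
eef_pos: [0.5189, -0.2499, 0.0752]
tcp_rot: [-2.35, -2.077, 0.003]
contact_force: [-0.2, 0.8, 0.3]
gripper_width: 0.701
```

Call:
{"fn": "carry_out", "kwargs": {"targets": [0, 0, 0, 0, 0, 0, 0, 0, 0, 0, 0, 0, 0, 0, 0, 0, 0, 0, 0, 0, 0, 0, 0, 0, 0, 0, 0, 0, 0, 0, 0, 0, 0, 0, 0]}}

```text
clock: 1.87
eef_pos: [0.5227, -0.2512, 0.0799]
tcp_rot: [2.349, 2.078, 0.003]
contact_force: [4.0, -1.3, 2.2]
gripper_width: 0.13
```

Call:
{"fn": "carry_out", "kwargs": {"targets": [0, 0, 0, 0, 0, 0, 0, 0, 0, 0, 0, 0, 0, 0, 0, 0, 0, 0, 0, 0, 0, 0, 0, 0, 0, 0, 0, 0]}}

```text
clock: 2.2
eef_pos: [0.5227, -0.2512, 0.0799]
tcp_rot: [2.349, 2.078, 0.003]
contact_force: [5.4, -0.6, 6.5]
gripper_width: 0.125
```

```bash
python3 - <<'E'
from plan import *
s=robot.get_state();print(s["clock"],s["eef_pos"],s["contact_force"],s["gripper_width"]*.0854)
D=(0,0,-1);Rt=rot(D,yaw(-6.7))
for p in ((.515,-.245,.10),(.485,-.24,.18),(.45,-.23,.23)): to(p,Rt)
E
```

```text
2.2 [ 0.5227 -0.2512  0.0799] [ 5.43   -0.5889  6.4708] 0.010669255602824865
shift [  5.2  -8.3 -20.2] mm | 22 rv [ 0.005   0.0018 -0.0054] deg 0.4
shift [   6.3  -38.3 -100.3] mm | 108 rv [ 0.005   0.0018 -0.0054] deg 0.4
shift [  11.9  -74.  -150.5] mm | 168 rv [ 0.005   0.0018 -0.0054] deg 0.4
```

Call:
{"fn": "carry_out", "kwargs": {"targets": [0, 0, 0, -0.005, 0, 0, 0, 0, 0.001, -0.002, -0.014, 0, 0, 0, 0, 0.002, -0.006, -0.026, 0, 0, 0, 0, 0.003, -0.012, -0.038, 0, 0, 0, 0, 0.004, -0.018, -0.05, 0, 0, 0]}}

```text
clock: 2.62
eef_pos: [0.502, -0.2436, 0.128]
tcp_rot: [-2.351, -2.08, 0.002]
contact_force: [-0.3, -0.4, -7.3]
gripper_width: 0.129
```

```bash
python3 - <<'E'
from plan import *
d=grab("side","2");crop(d,260,90,420,210,4.5,"pics/s2.png")
s=robot.get_state();print(s["clock"],s["eef_pos"],s["contact_force"],s["wrist_torque"],s["gripper_width"]*.0854)
D=(0,0,-1);Rt=rot(D,yaw(-6.7))
for p in ((.485,-.24,.18),(.45,-.23,.23)): to(p,Rt)
E
```

```text
2.6667 [ 0.5026 -0.2442  0.1318] [-2.2065 -0.3352 -5.1175] [ 0.0311  0.3019 -0.0115] 0.010926074724613703
shift [  1.9 -17.9 -48.2] mm | 51 rv [ 0.0012  0.0013 -0.0055] deg 0.3
shift [  7.5 -53.8 -98.3] mm | 112 rv [ 0.0012  0.0013 -0.0055] deg 0.3
```

View pics/s2.png

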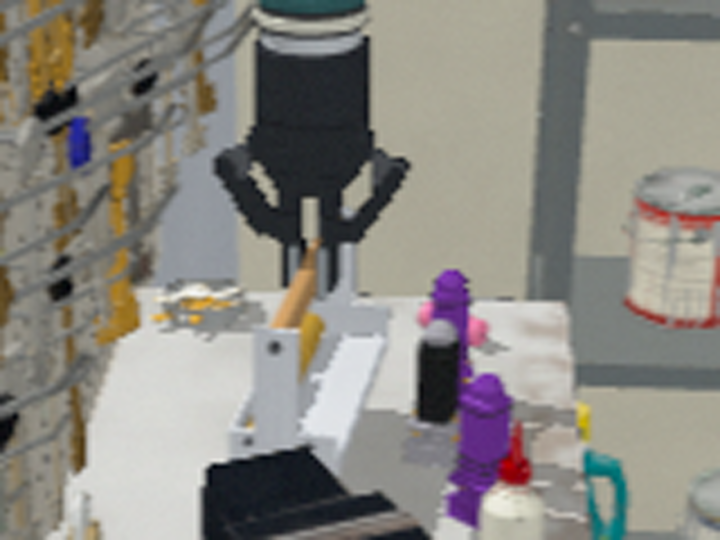

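Call:
{"fn": "carry_out", "kwargs": {"targets": [0, 0.0005, -0.004, -0.012, 0, 0, 0, 0, 0.001, -0.009, -0.027, 0, 0, 0, 0, 0.002, -0.018, -0.045, 0, 0, 0, 0, 0.003, -0.027, -0.062, 0, 0, 0, 0, 0.004, -0.036, -0.078, 0, 0, 0]}}

```text
clock: 3.08
eef_pos: [0.4676, -0.2356, 0.2075]
tcp_rot: [2.353, 2.081, -0.0]
contact_force: [0.3, -0.1, -7.9]
gripper_width: 0.122
```

```bash
python3 - <<'E'
from plan import *
s=robot.get_state();print(s["clock"],s["eef_pos"],s["contact_force"],s["wrist_torque"],s["gripper_width"]*.0854)
D=(0,0,-1)
for p,y in (((.445,-.23,.238),-6.7),((.43,-.1,.24),5),((.43,.05,.24),15),((.42,.2,.24),25),((.411,.327,.24),31)): to(p,rot(D,yaw(y)))
E
```

```text
3.0833 [ 0.4676 -0.2356  0.2075] [ 0.2771 -0.1125 -7.8749] [-0.0618  0.0974 -0.0335] 0.010395863466903715
shift [  2.8 -23.1 -30.5] mm | 38 rv [ 0.0002  0.0003 -0.0055] deg 0.3
shift [130.  -53.8 -32.5] mm | 144 rv [ 0.0002  0.0003 -0.2097] deg 12.0
shift [278.9 -72.1 -32.5] mm | 290 rv [ 0.0002  0.0003 -0.3842] deg 22.0
shift [ 426.6 -100.4  -32.6] mm | 439 rv [ 0.0002  0.0003 -0.5587] deg 32.0
shift [ 551.5 -124.8  -32.6] mm | 566 rv [ 0.0001  0.0003 -0.6634] deg 38.0
```

Call:
{"fn": "carry_out", "kwargs": {"targets": [0, 0.002, -0.009, -0.012, 0, 0, 0, 0, 0.006, -0.017, -0.022, 0, 0, -0.002, 0, 0.014, -0.022, -0.029, 0, 0, -0.01, 0, 0.026, -0.026, -0.032, 0, 0, -0.025, 0, 0.042, -0.03, -0.033, 0, 0, -0.05]}}

```text
clock: 3.5
eef_pos: [0.4434, -0.1899, 0.2394]
tcp_rot: [2.299, 2.14, 0.001]
contact_force: [-0.2, 0.9, -8.5]
gripper_width: 0.125
```

```bash
cat >st.py <<'E'
from plan import *
s=robot.get_state();print(round(s["clock"],2),s["eef_pos"],s["contact_force"],s["wrist_torque"],round(s["gripper_width"]*.0854,4),s["joints"])
E
python3 - <<'E'
from st import *
D=(0,0,-1)
for p,y in (((.43,-.1,.24),5),((.43,.05,.24),15),((.42,.2,.24),25),((.411,.327,.24),31)): to(p,rot(D,yaw(y)))
E
```

```text
3.5 [ 0.4434 -0.1899  0.2394] [-0.2029  0.8685 -8.4898] [0.0452 0.0611 0.005 ] 0.0107 [-0.5223 -0.0663  1.5098  0.0001  1.6973 -0.4503]
shift [ 88.7 -19.9  -0.6] mm | 91 rv [ 0.0008  0.0003 -0.1593] deg 9.1
shift [238.3 -30.7  -0.7] mm | 240 rv [ 0.0008  0.0004 -0.3338] deg 19.1
shift [387.2 -51.4  -0.7] mm | 391 rv [ 0.0007  0.0004 -0.5083] deg 29.1
shift [513.2 -69.5  -0.8] mm | 518 rv [ 0.0007  0.0005 -0.6131] deg 35.1
```

Continue across, about 20 mm/row.

Call:
{"fn": "carry_out", "kwargs": {"targets": [0, 0.019, -0.004, 0, 0, 0, -0.03, 0, 0.039, -0.009, 0, 0, 0, -0.065, 0, 0.061, -0.014, -0.001, 0, 0, -0.105, 0, 0.084, -0.019, -0.001, 0, 0, -0.15, 0, 0.108, -0.022, -0.001, 0, 0, -0.185]}}

```text
clock: 3.92
eef_pos: [0.4284, -0.0791, 0.2391]
tcp_rot: [-2.088, -2.345, 0.0]
contact_force: [-0.4, 0.6, -6.9]
gripper_width: 0.128
```

```bash
python3 - <<'E'
from st import *
D=(0,0,-1)
for p,y in (((.43,.05,.24),15),((.42,.2,.24),25),((.411,.327,.24),31)): to(p,rot(D,yaw(y)))
E
```

```text
3.92 [ 0.4284 -0.0791  0.2391] [-0.3807  0.5595 -6.9054] [-0.0793  0.0349 -0.0336] 0.0109 [-0.3132 -0.1707  1.6038  0.0006  1.7105 -0.4288]
shift [128.   16.4  -0.7] mm | 129 rv [-0.0015 -0.0015 -0.1461] deg 8.4
shift [278.2  23.8  -0.5] mm | 279 rv [-0.0013 -0.0016 -0.3207] deg 18.4
shift [405.4  29.5  -0.4] mm | 406 rv [-0.0013 -0.0017 -0.4254] deg 24.4
```

Call:
{"fn": "carry_out", "kwargs": {"targets": [0, 0.025, 0.003, 0, 0, 0, -0.03, 0, 0.05, 0.006, 0, 0, 0, -0.06, 0, 0.076, 0.009, -0.001, 0, 0, -0.09, 0, 0.102, 0.012, -0.001, 0, 0, -0.12, 0, 0.128, 0.014, -0.001, 0, 0, -0.15]}}

```text
clock: 4.33
eef_pos: [0.4281, 0.0499, 0.2402]
tcp_rot: [-1.907, -2.495, 0.0]
contact_force: [1.2, 0.1, -8.0]
gripper_width: 0.129
```

Call:
{"fn": "carry_out", "kwargs": {"targets": [0, 0.026, 0, 0, 0, 0, -0.03, 0, 0.052, 0, 0, 0, 0, -0.06, 0, 0.078, 0, 0, 0, 0, -0.09, 0, 0.104, 0, 0, 0, 0, -0.12, 0, 0.13, 0, 0, 0, 0, -0.15]}}

```text
clock: 4.75
eef_pos: [0.3935, 0.1751, 0.2401]
tcp_rot: [-1.714, -2.631, 0.001]
contact_force: [0.1, -0.8, -8.1]
gripper_width: 0.128
```

```bash
python3 - <<'E'
from st import *
D=(0,0,-1)
for p,y in (((.411,.327,.23),31),): to(p,rot(D,yaw(y)))
E
```

```text
4.75 [0.3935 0.1751 0.2401] [ 0.1252 -0.7757 -8.1065] [-0.1293  0.0354  0.0176] 0.0109 [ 0.2862 -0.1825  1.6119  0.0008  1.714  -0.1296]
shift [131.9  77.4  10.1] mm | 153 rv [-0.0016 -0.0011 -0.1251] deg 7.2
```

Call:
{"fn": "carry_out", "kwargs": {"targets": [0, 0.026, 0.004, 0, 0, 0, -0.025, 0, 0.05, 0.011, 0.002, 0, 0, -0.055, 0, 0.073, 0.02, 0.004, 0, 0, -0.085, 0, 0.094, 0.031, 0.006, 0, 0, -0.11, 0, 0.111, 0.043, 0.008, 0, 0, -0.123]}}

```text
clock: 5.17
eef_pos: [0.3879, 0.2943, 0.232]
tcp_rot: [-1.547, -2.731, 0.002]
contact_force: [0.1, -0.6, -6.2]
gripper_width: 0.127
```

Call:
{"fn": "carry_out", "kwargs": {"targets": [0, 0.01, 0.011, 0, 0, 0, 0, 0, 0.017, 0.021, 0, 0, 0, 0, 0, 0.021, 0.028, 0, 0, 0, 0, 0, 0.022, 0.032, 0, 0, 0, 0, 0, 0.022, 0.034, 0, 0, 0, 0]}}

```text
clock: 5.58
eef_pos: [0.4084, 0.3284, 0.2326]
tcp_rot: [-1.554, -2.73, 0.002]
contact_force: [-0.1, -0.4, -8.2]
gripper_width: 0.13
```

```bash
python3 - <<'E'
from st import *
D=(0,0,-1)
to((.411,.327,.21),rot(D,yaw(31)))
for n in("top","side"):
    d=grab(n,"3"); 
    if n=="top": crop(d,60,60,360,260,2.6,"pics/t3.png")
    else: crop(d,200,100,460,400,2,"pics/s3.png")
E
```

```text
5.58 [0.4084 0.3284 0.2326] [-0.1488 -0.3597 -8.1567] [-0.1346 -0.0307 -0.0018] 0.0111 [ 0.5693  0.0297  1.4286 -0.0005  1.6842  0.0334]
shift [-2.5  1.6 22.6] mm | 23 rv [-0.0009  0.0005 -0.0052] deg 0.3
```

View pics/t3.png

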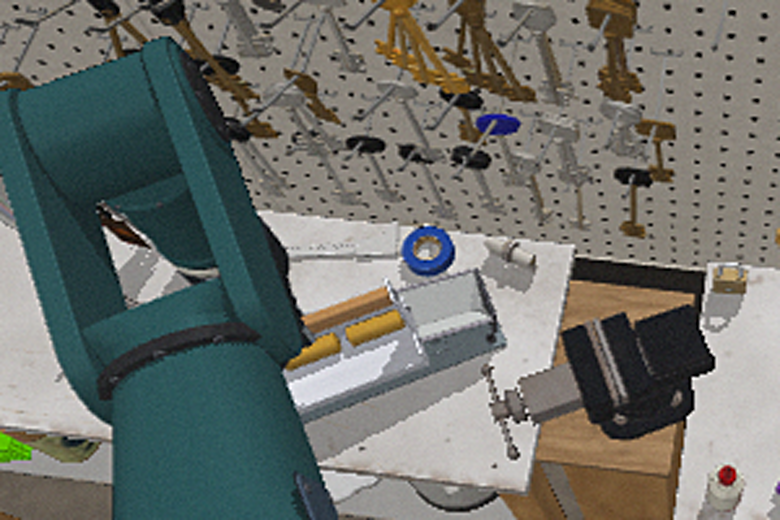

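View pics/s3.png

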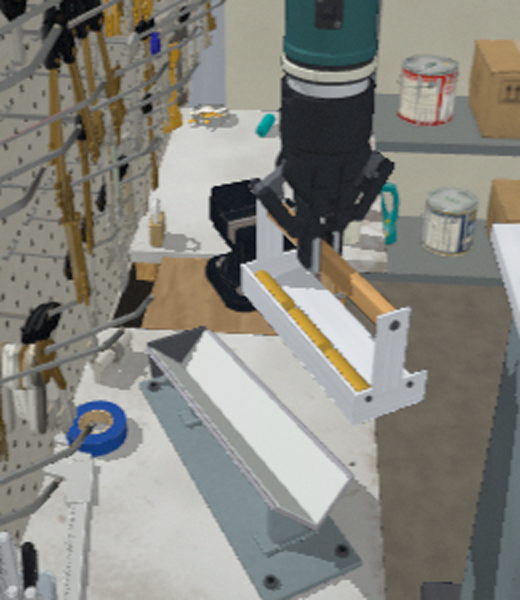

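```bash
python3 - <<'E'
from plan import *
s=robot.get_state(); p0=s["eef_pos"]; L=np.array([.857,.515,0]);F=np.array([-.515,.857,0])
print("tcp L,F",L@p0,F@p0)
for n in ("top","side"):
    d=load(n+"3.npz");C=cloud(d);hsv=cv2.cvtColor(d["image"],cv2.COLOR_BGR2HSV)
    m=(hsv[...,0]>8)&(hsv[...,0]<20)&(hsv[...,1]>90)&(np.abs(C[...,2]-.252)<.018)&(np.linalg.norm(C[...,:2]-p0[:2],axis=-1)<.13)
    p=C[m]; l=p@L;f=p@F; print(n,len(p),"z",np.percentile(p[:,2],[2,50,98]),"L",np.percentile(l,[2,50,98]),"F",np.percentile(f,[1,99]))
    k=np.polyfit(f,l,1);print("dL/dF deg",np.degrees(np.arctan(k[0])), "dz/df",np.degrees(np.arctan(np.polyfit(f,p[:,2],1)[0])))
    m=(hsv[...,0]>19)&(hsv[...,0]<28)&(hsv[...,1]>150)&(np.linalg.norm(C[...,:2]-p0[:2],axis=-1)<.13)&(C[...,2]<.23)&(C[...,2]>.15)
    p=C[m];l=p@L;f=p@F;print(" blanks",len(p),np.percentile(l,[2,98]),np.percentile(f,[1,99]),np.percentile(p[:,2],[2,98]),"dz/df",np.degrees(np.arctan(np.polyfit(f,p[:,2],1)[0])))
E
```

```text
tcp L,F 0.5188288090120962 0.07048404764702815
top 243 z [0.2387 0.2549 0.2593] L [0.5131 0.5155 0.5239] F [-0.0178  0.0614]
dL/dF deg 0.5214831090773175 dz/df 0.4312197784459466
 blanks 201 [0.5251 0.5423] [-0.0117  0.1053] [0.17   0.1822] dz/df -0.998393102364166
side 546 z [0.2404 0.2569 0.2603] L [0.5156 0.5257 0.5276] F [0.0082 0.1753]
dL/dF deg 0.625120334187678 dz/df 0.8668733348236587
 blanks 384 [0.5295 0.5416] [-0.0121  0.171 ] [0.1756 0.1838] dz/df 0.04598113390011068
```

Call:
{"fn": "carry_out", "kwargs": {"targets": [0, -0.001, 0.002, 0.005, 0, 0, 0, 0, -0.002, 0.006, 0.012, -0.005, 0, 0, 0, -0.003, 0.012, 0.02, -0.015, 0, 0, 0, -0.004, 0.018, 0.028, -0.03, 0, 0, 0, -0.004, 0.024, 0.0327, -0.045, 0, 0]}}

```text
clock: 6.1
eef_pos: [0.4309, 0.3361, 0.1982]
tcp_rot: [1.545, 2.71, 0.058]
contact_force: [-1.0, -0.1, -8.2]
gripper_width: 0.126
```

Call:
{"fn": "carry_out", "kwargs": {"targets": [0, 0, 0.005, 0, -0.015, 0, 0, 0, 0, 0.007, 0, -0.025, 0, 0, 0, 0, 0.007, 0, -0.025, 0, 0, 0, 0, 0.007, 0, -0.025, 0, 0]}}

```text
clock: 6.43
eef_pos: [0.437, 0.3407, 0.2013]
tcp_rot: [1.536, 2.698, 0.096]
contact_force: [0.4, -0.6, -8.2]
gripper_width: 0.127
```

```bash
cat > tip.py <<'E'
from st import *
L=np.array([.857,.515,0]);F=np.array([-.515,.857,0])
p0=s["eef_pos"]; M=R.from_rotvec(s["tcp_rot"]).as_matrix()
print("l",L@p0-.589,"F",F@p0,"z",p0[2],"tilt",np.degrees(np.arcsin(M[:,2]@L)),"lengthwise",np.degrees(M[2,0]))
def wp(th,l,zb=.214,f=None):
    T=np.radians(th); Lr=.589+l+.0141*np.sin(T); f=F@p0 if f is None else f
    p=L*Lr+F*f; p=p/ (L@L); p[2]=zb-.0141*np.cos(T)
    z=L*np.sin(T)-np.array([0,0,1])*np.cos(T); to(p,rot(z,L),s)
E
python3 - <<'E'
from tip import *
for a in ((6,-.032),(8,-.022),(10,-.01),(12,.004),(14,.016),(17,.02),(20,.022),(24,.018),(28,.012),(34,.003)): wp(*a)
d=grab("side","4");crop(d,200,100,460,400,2,"pics/s4.png")
E
```

```text
6.43 [0.437  0.3407 0.2013] [ 0.3644 -0.6009 -8.1601] [-0.1647  0.1572  0.0286] 0.0109 [ 0.5609  0.0537  1.4672 -0.0018  1.5499  0.0253]
l -0.039041928184314734 F 0.06692436676876995 z 0.20133540788791116 tilt 4.058106857765421 lengthwise -0.0011696036491381657
shift [0.  8.4 2. ] mm | 9 rv [-0.0339  0.0005 -0.0055] deg 2.0
shift [ 0.1 18.9  2.6] mm | 19 rv [-0.0688  0.0006 -0.0055] deg 4.0
shift [ 0.2 31.3  3.4] mm | 32 rv [-0.1037  0.0007 -0.0054] deg 5.9
shift [ 0.3 45.8  4.4] mm | 46 rv [-0.1386  0.0008 -0.0054] deg 7.9
shift [ 0.3 58.2  5.2] mm | 58 rv [-0.1735  0.0009 -0.0054] deg 9.9
shift [ 0.3 63.   5.3] mm | 63 rv [-0.2258  0.001  -0.0054] deg 12.9
shift [ 0.4 65.7  5.2] mm | 66 rv [-0.2782  0.0012 -0.0054] deg 15.9
shift [ 0.3 62.6  4.7] mm | 63 rv [-0.348   0.0014 -0.0053] deg 19.9
shift [ 0.3 57.5  3.9] mm | 58 rv [-0.4178  0.0015 -0.0053] deg 23.9
shift [ 0.3 49.9  2.6] mm | 50 rv [-0.5225  0.0018 -0.0052] deg 29.9
```

View pics/s4.png

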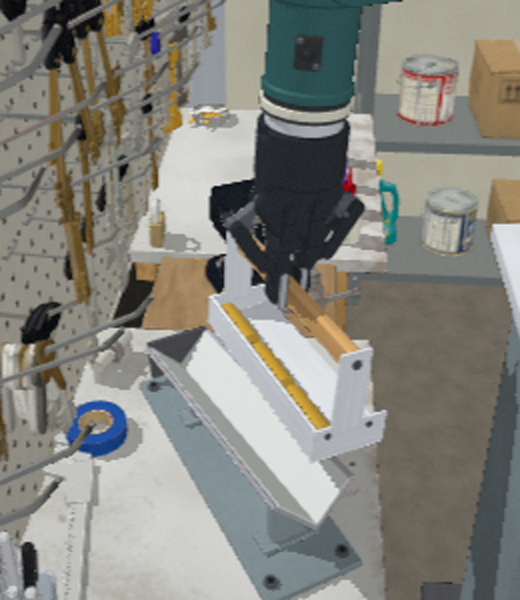

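Call:
{"fn": "carry_out", "kwargs": {"targets": [0, 0, 0.0065, 0.001, -0.03, 0, -0.001, 0, 0, 0.018, 0.002, -0.065, 0, -0.002, 0, 0, 0.0313, 0.003, -0.1037, 0, -0.003, 0, 0, 0.0458, 0.004, -0.1386, 0, -0.004, 0, 0, 0.0582, 0.005, -0.1735, 0, -0.005]}}

```text
clock: 6.9
eef_pos: [0.4875, 0.3708, 0.2002]
tcp_rot: [1.479, 2.614, 0.321]
contact_force: [-0.2, 0.4, -9.3]
gripper_width: 0.126
```

```bash
python3 - <<'E'
from tip import *
for a in ((17,.02),(20,.022),(24,.018),(28,.012),(34,.003)): wp(*a)
E
```

```text
6.9 [0.4875 0.3708 0.2002] [-0.2301  0.4315 -9.3017] [-0.3774  0.3566 -0.0673] 0.0108 [ 0.5607  0.0639  1.4765 -0.0058  1.3562  0.0203]
l 0.01978543559812429 F 0.06668431379078478 z 0.20016657462144863 tilt 14.040199149095914 lengthwise -0.05203647747091227
shift [0.  4.3 0.7] mm | 4 rv [-0.0516  0.001  -0.0001] deg 3.0
shift [0.  7.  1.1] mm | 7 rv [-0.1039  0.001  -0.    ] deg 6.0
shift [0.  4.1 0. ] mm | 4 rv [-0.1737  0.001   0.    ] deg 10.0
shift [-0.  -0.8 -1.6] mm | 2 rv [-0.2435  0.001   0.    ] deg 14.0
shift [-0.  -8.1 -4.2] mm | 9 rv [-0.3482  0.001   0.0001] deg 20.0
```

Call:
{"fn": "carry_out", "kwargs": {"targets": [0, 0, 0.003, 0.0005, -0.035, 0, 0, 0, 0, 0.005, 0.001, -0.07, 0, 0, 0, 0, 0.007, 0.001, -0.104, 0, 0, 0, 0, 0.006, 0.0005, -0.139, 0, 0, 0, 0, 0.004, 0, -0.174, 0, 0]}}

```text
clock: 7.32
eef_pos: [0.4907, 0.3727, 0.2017]
tcp_rot: [1.421, 2.512, 0.535]
contact_force: [0.8, 0.4, -2.7]
gripper_width: 0.126
```

```bash
python3 - <<'E'
from tip import *
for a in ((24,.018),(28,.012),(34,.003)): wp(*a)
d=grab("side","5");crop(d,200,100,460,400,2,"pics/s5.png")
d=grab("top","5");crop(d,60,60,360,260,2.6,"pics/t5.png")
E
```

```text
7.32 [0.4907 0.3727 0.2017] [ 0.7906  0.3668 -2.6692] [-0.2227  0.3155 -0.0282] 0.0107 [ 0.5627 -0.0399  1.6152 -0.0107  1.1465  0.0242]
l 0.023421551980992605 F 0.06667989506495088 z 0.2017187670291662 tilt 24.057836238821093 lengthwise -0.04487830861840603
shift [0.  0.  0.7] mm | 1 rv [ 0.0011  0.0009 -0.0001] deg 0.1
shift [-0.  -4.5 -1.8] mm | 5 rv [-0.0687  0.0009 -0.0001] deg 3.9
shift [ -0.  -11.2  -5.7] mm | 13 rv [-0.1734  0.0009 -0.    ] deg 9.9
```

View pics/s5.png

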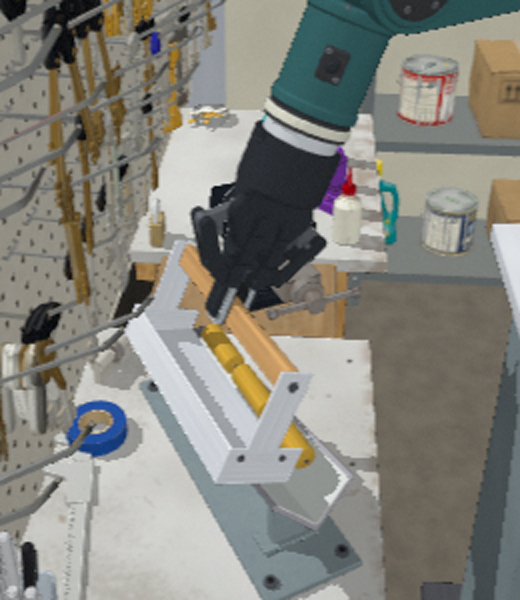

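View pics/t5.png

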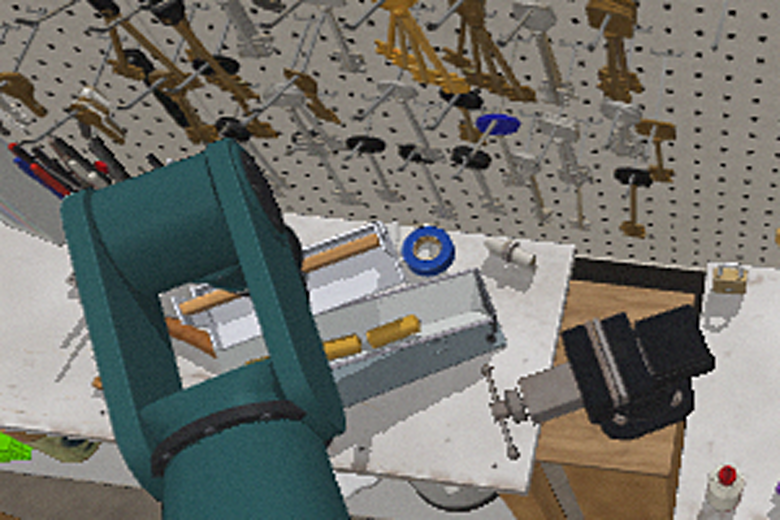

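Call:
{"fn": "carry_out", "kwargs": {"targets": [0, 0, 0, -0.001, -0.03, 0, 0, 0, 0, 0, -0.001, -0.06, 0, 0, 0, 0, 0, -0.001, -0.06, 0, 0, 0, 0, 0, -0.001, -0.06, 0, 0, 0, 0, 0, -0.001, -0.06, 0, 0]}}

```text
clock: 7.83
eef_pos: [0.4908, 0.3726, 0.2031]
tcp_rot: [1.401, 2.474, 0.604]
contact_force: [0.1, -0.1, -1.7]
gripper_width: 0.131
```

```bash
python3 - <<'E'
from tip import *
d=grab("side","6");crop(d,200,100,460,400,2,"pics/s6.png")
d=grab("top","6");crop(d,60,60,360,260,2.6,"pics/t6.png")
E
```

```text
7.83 [0.4908 0.3726 0.2031] [ 0.0819 -0.1324 -1.7003] [-0.2096  0.3627 -0.0245] 0.0112 [ 0.5634 -0.0753  1.6627 -0.0128  1.0754  0.026 ]
l 0.023504177887364475 F 0.06660874685409411 z 0.2031073736701757 tilt 27.438384998624763 lengthwise -0.04675441849538015
```

View pics/s6.png

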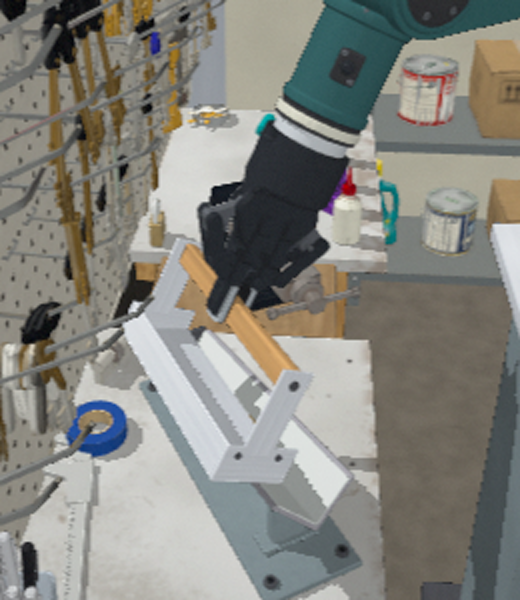

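View pics/t6.png

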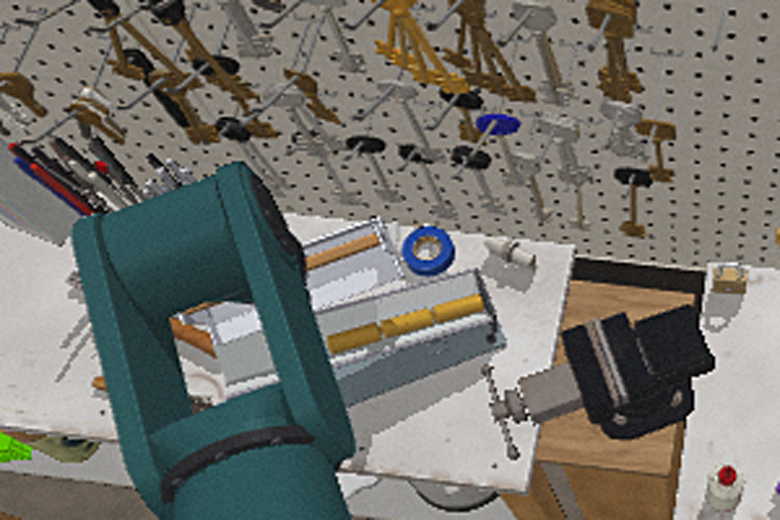

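```bash
python3 - <<'E'
from tip import *
for a in ((20,.022,.22),(14,.016,.226),(10,-.01,.226),(4,-.04,.23)): wp(*a)
E
```

```text
7.93 [0.4907 0.3726 0.2024] [ 0.7944 -0.6865 -1.6795] [-0.194   0.3175  0.0356] 0.0111 [ 0.5634 -0.0748  1.6633 -0.0128  1.075   0.026 ]
l 0.023392167783689466 F 0.0665935937064156 z 0.20244779042245414 tilt 27.39758459172907 lengthwise -0.04747240425511958
shift [-0.   5.  -2.2] mm | 6 rv [ 0.1292  0.001  -0.0002] deg 7.4
shift [ -0.    1.  -10.6] mm | 11 rv [ 0.234   0.001  -0.0003] deg 13.4
shift [ -0.  -23.  -22.8] mm | 32 rv [ 0.3038  0.001  -0.0003] deg 17.4
shift [ -0.  -49.2 -40.7] mm | 64 rv [ 0.4085  0.001  -0.0004] deg 23.4
```

Call:
{"fn": "carry_out", "kwargs": {"targets": [0, 0, 0.002, -0.004, 0.06, 0, 0, 0, 0, 0.005, -0.006, 0.13, 0, 0, 0, 0, 0.002, -0.012, 0.23, 0, 0, 0, 0, -0.021, -0.0225, 0.3, 0, 0, 0, 0, -0.048, -0.041, 0.4, 0, 0]}}

```text
clock: 8.35
eef_pos: [0.4378, 0.3407, 0.2155]
tcp_rot: [1.529, 2.7, 0.098]
contact_force: [-0.8, 0.1, -3.6]
gripper_width: 0.128
```

```bash
python3 - <<'E'
from tip import *
D=(0,0,-1)
for p,y in (((.411,.327,.24),31),((.40,.2,.245),25),((.43,.05,.245),15),((.43,-.1,.245),5),((.445,-.2,.245),-5)): to(p,rot(D,yaw(y)))
E
```

```text
8.35 [0.4378 0.3407 0.2155] [-0.7779  0.1428 -3.6302] [-0.0724  0.073  -0.0578] 0.0109 [ 0.5605  0.0492  1.444  -0.0024  1.5751  0.0201]
l -0.038305642384406924 F 0.06650032650352315 z 0.21548206106541318 tilt 4.203128856461799 lengthwise -0.05087461592533509
shift [  2.  -28.2 -26.7] mm | 39 rv [ 0.0734  0.0009 -0.0008] deg 4.2
shift [-101.2 -102.4  -37. ] mm | 149 rv [ 0.0734 -0.0029  0.1039] deg 7.3
shift [-245.3 -153.7  -40.7] mm | 292 rv [ 0.073  -0.0093  0.2783] deg 16.5
shift [-373.9 -230.6  -46.2] mm | 442 rv [ 0.0723 -0.0157  0.4528] deg 26.3
shift [-467.4 -269.1  -49. ] mm | 542 rv [ 0.0712 -0.0222  0.6273] deg 36.2
```

Empty tray clear; carry back at about 35 mm/row.

Call:
{"fn": "carry_out", "kwargs": {"targets": [0, 0.001, -0.016, -0.016, 0.035, 0, 0, 0, 0, -0.03, -0.028, 0.07, 0, 0, 0, -0.025, -0.054, -0.032, 0.0734, 0, 0.03, 0, -0.06, -0.078, -0.034, 0.0734, -0.002, 0.065, 0, -0.095, -0.099, -0.037, 0.0734, -0.003, 0.1]}}

```text
clock: 8.77
eef_pos: [0.3993, 0.2067, 0.2459]
tcp_rot: [1.679, 2.652, 0.008]
contact_force: [0.8, -1.6, -2.1]
gripper_width: 0.13
```

```bash
python3 - <<'E'
from st import *
D=(0,0,-1)
for p,y in (((.43,.05,.245),15),((.43,-.1,.245),5),((.445,-.2,.245),-5)): to(p,rot(D,yaw(y)))
E
```

```text
8.77 [0.3993 0.2067 0.2459] [ 0.7997 -1.6143 -2.1497] [-0.1274 -0.0429 -0.054 ] 0.0111 [ 0.351  -0.1454  1.5688  0.0004  1.7124 -0.0908]
shift [-154.7  -39.3    0.7] mm | 160 rv [ 0.0058 -0.0004  0.1801] deg 10.3
shift [-290.3 -103.4    0.3] mm | 308 rv [ 0.0058 -0.0009  0.3546] deg 20.3
shift [-387.1 -132.6    0.1] mm | 409 rv [ 0.0057 -0.0014  0.5292] deg 30.3
```

Call:
{"fn": "carry_out", "kwargs": {"targets": [0, -0.033, -0.008, 0, 0.005, 0, 0.038, 0, -0.066, -0.016, 0, 0.005, 0, 0.076, 0, -0.099, -0.025, 0, 0.005, 0, 0.115, 0, -0.132, -0.034, 0, 0.005, 0, 0.154, 0, -0.165, -0.044, 0, 0.005, 0, 0.193]}}

```text
clock: 9.18
eef_pos: [0.4307, 0.0373, 0.2458]
tcp_rot: [1.932, 2.476, 0.002]
contact_force: [1.5, -0.5, -2.6]
gripper_width: 0.126
```

```bash
python3 - <<'E'
from st import *
D=(0,0,-1)
for p,y in (((.43,-.1,.245),5),((.445,-.2,.245),-5),((.47,-.24,.22),-6.7)): to(p,rot(D,yaw(y)))
E
```

```text
9.18 [0.4307 0.0373 0.2458] [ 1.5362 -0.4561 -2.5741] [-0.0511 -0.038   0.0066] 0.0108 [-0.045  -0.182   1.6002  0.0003  1.7218 -0.2907]
shift [-133.1  -34.1    0.8] mm | 137 rv [0.0016 0.     0.1584] deg 9.1
shift [-233.7  -43.8    0.8] mm | 238 rv [ 0.0016 -0.0001  0.3329] deg 19.1
shift [-278.6  -29.4   25.8] mm | 281 rv [ 0.0016 -0.0001  0.3626] deg 20.8
```

Call:
{"fn": "carry_out", "kwargs": {"targets": [0, -0.034, -0.01, 0, 0.0016, 0, 0.04, 0, -0.068, -0.019, 0, 0.0016, 0, 0.08, 0, -0.102, -0.028, 0, 0.0016, 0, 0.125, 0, -0.136, -0.036, 0, 0.0016, 0, 0.18, 0, -0.17, -0.042, 0, 0.0016, 0, 0.235]}}

```text
clock: 9.6
eef_pos: [0.431, -0.1383, 0.2458]
tcp_rot: [2.211, 2.231, -0.002]
contact_force: [1.3, -0.6, -3.1]
gripper_width: 0.125
```

```bash
python3 - <<'E'
from st import *
D=(0,0,-1)
for p,y in (((.445,-.2,.245),-5),((.475,-.245,.205),-6.7),((.515,-.247,.12),-6.7),((.52,-.247,.083),-6.7)): to(p,rot(D,yaw(y)))
E
```

```text
9.6 [ 0.431  -0.1383  0.2458] [ 1.266 -0.578 -3.095] [ 0.0142 -0.0195 -0.0052] 0.0107 [-0.4351 -0.1341  1.5589 -0.0011  1.7167 -0.4445]
shift [-61.8  13.5   0.9] mm | 63 rv [-0.0004  0.001   0.0965] deg 5.5
shift [-107.1   43.1   40.9] mm | 122 rv [-0.0004  0.001   0.1262] deg 7.2
shift [-109.4   83.1  125.9] mm | 186 rv [-0.0004  0.001   0.1262] deg 7.2
shift [-109.4   88.1  162.9] mm | 215 rv [-0.0004  0.001   0.1262] deg 7.2
```

Call:
{"fn": "carry_out", "kwargs": {"targets": [0, -0.03, 0.006, 0, 0, 0, 0.05, 0, -0.058, 0.013, 0.003, 0, 0, 0.09, 0, -0.083, 0.023, 0.012, 0, 0, 0.118, 0, -0.1, 0.034, 0.026, 0, 0, 0.126, 0, -0.107, 0.045, 0.043, 0, 0, 0.126]}}

```text
clock: 10.02
eef_pos: [0.4784, -0.2464, 0.2028]
tcp_rot: [2.345, 2.085, -0.003]
contact_force: [0.3, 0.1, -2.3]
gripper_width: 0.127
```

```bash
python3 - <<'E'
from st import *
D=(0,0,-1)
for p,y in (((.5,-.247,.15),-6.7),((.515,-.247,.12),-6.7),((.52,-.247,.088),-6.7)): to(p,rot(D,yaw(y)))
E
```

```text
10.02 [ 0.4784 -0.2464  0.2028] [ 0.2699  0.147  -2.2828] [ 0.0334  0.0368 -0.0536] 0.0108 [-0.5794  0.0662  1.4494 -0.0026  1.6232 -0.4624]
shift [ 2.1 21.5 52.9] mm | 57 rv [ 0.0014  0.0036 -0.0002] deg 0.2
shift [ 3.9 36.3 82.9] mm | 91 rv [ 0.0014  0.0036 -0.0002] deg 0.2
shift [  4.6  41.2 114.9] mm | 122 rv [ 0.0014  0.0036 -0.0002] deg 0.2
```

Call:
{"fn": "carry_out", "kwargs": {"targets": [0, 0.001, 0.011, 0.026, 0, 0, 0, 0, 0.002, 0.021, 0.053, 0, 0, 0, 0, 0.003, 0.032, 0.078, 0, 0, 0, 0, 0.004, 0.038, 0.1, 0, 0, 0, 0, 0.0045, 0.041, 0.113, 0, 0, 0]}}

```text
clock: 10.43
eef_pos: [0.5179, -0.2423, 0.0855]
tcp_rot: [-2.34, -2.089, 0.004]
contact_force: [-0.6, 0.6, -2.6]
gripper_width: 0.128
```

Call:
{"fn": "carry_out", "kwargs": {"targets": [0, 0, 0, 0.001, 0, 0, 0, 0, 0, 0, 0.002, 0, 0, 0]}}

```text
clock: 10.6
eef_pos: [0.5179, -0.2428, 0.0865]
tcp_rot: [-2.342, -2.09, 0.004]
contact_force: [-0.1, 0.8, -1.9]
gripper_width: 0.121
```

```bash
python3 - <<'E'
from st import *
d=grab("side","7");crop(d,260,90,420,210,4.5,"pics/s7.png")
E
```

```text
10.6 [ 0.5179 -0.2428  0.0865] [-0.0945  0.8138 -1.9122] [-0.0244  0.0312 -0.0387] 0.0103 [-0.5366  0.2096  1.5241 -0.0016  1.4109 -0.423 ]
```

View pics/s7.png

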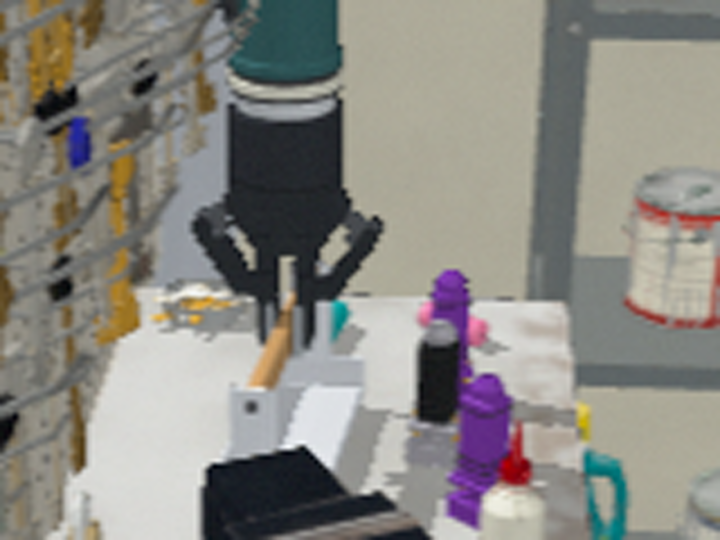

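Still a few mm up; lower until force shows contact.

Call:
{"fn": "carry_out", "kwargs": {"targets": [0, 0, 0, 0.002, 0, 0, 0, 0, 0, 0, 0.004, 0, 0, 0, 0, 0, 0, 0.0055, 0, 0, 0, 0, 0, 0, 0.0055, 0, 0, 0]}}

```text
clock: 10.98
eef_pos: [0.5179, -0.2429, 0.0818]
tcp_rot: [-2.343, -2.091, 0.003]
contact_force: [0.2, 0.5, -2.0]
gripper_width: 0.124
```

Call:
{"fn": "carry_out", "kwargs": {"targets": [0, 0, 0, 0.001, 0, 0, 0, 0, 0, 0, 0.002, 0, 0, 0, 0, 0, 0, 0.002, 0, 0, 0]}}

```text
clock: 11.23
eef_pos: [0.5181, -0.2428, 0.0797]
tcp_rot: [-2.343, -2.091, 0.003]
contact_force: [-0.5, -0.4, -0.4]
gripper_width: 0.125
```

Call:
{"fn": "carry_out", "kwargs": {"targets": [0, 0, 0, 0.001, 0, 0, 0, 0, 0, 0, 0.001, 0, 0, 0, 0.05, 0, 0, 0.001, 0, 0, 0, 0.05, 0, 0, 0.001, 0, 0, 0, 0.05, 0, 0, 0.001, 0, 0, 0]}}

```text
clock: 11.65
eef_pos: [0.5179, -0.2427, 0.078]
tcp_rot: [-2.343, -2.091, 0.003]
contact_force: [1.3, -0.6, 0.1]
gripper_width: 0.543
```

Call:
{"fn": "carry_out", "kwargs": {"targets": [0.05, 0, 0, 0, 0, 0, 0, 0.05, 0, 0, -0.01, 0, 0, 0, 0.05, 0, 0, -0.03, 0, 0, 0, 0.05, 0, -0.01, -0.06, 0, 0, 0, 0.05, 0, -0.03, -0.09, 0, 0, 0]}}

```text
clock: 12.07
eef_pos: [0.4886, -0.2391, 0.1687]
tcp_rot: [-2.34, -2.091, 0.003]
contact_force: [0.3, -0.8, 1.6]
gripper_width: 0.585
```

```bash
python3 - <<'E'
from st import *
d=grab("side","8");crop(d,260,90,420,210,4.5,"pics/s8.png")
d=grab("top","8");crop(d,330,150,460,260,5,"pics/t8.png")
E
```

```text
12.07 [ 0.4886 -0.2391  0.1687] [ 0.2777 -0.8095  1.6173] [-0.0536 -0.0008 -0.0562] 0.0499 [-0.5587  0.0972  1.4842 -0.0011  1.5639 -0.4461]
```

View pics/s8.png

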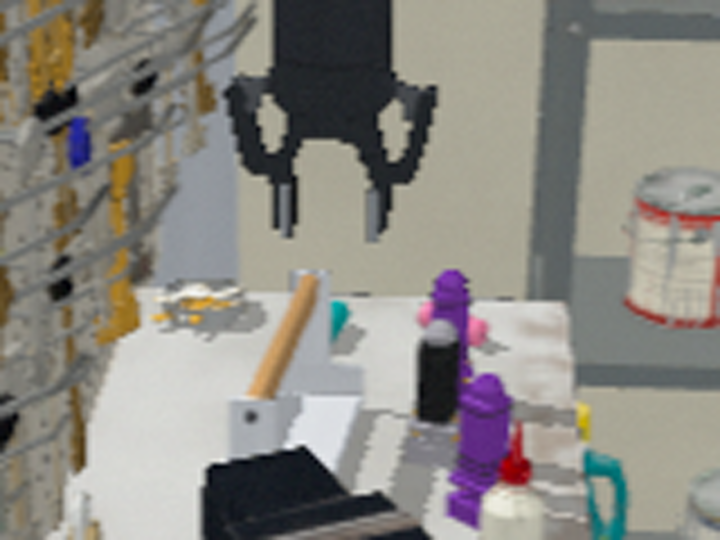

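View pics/t8.png

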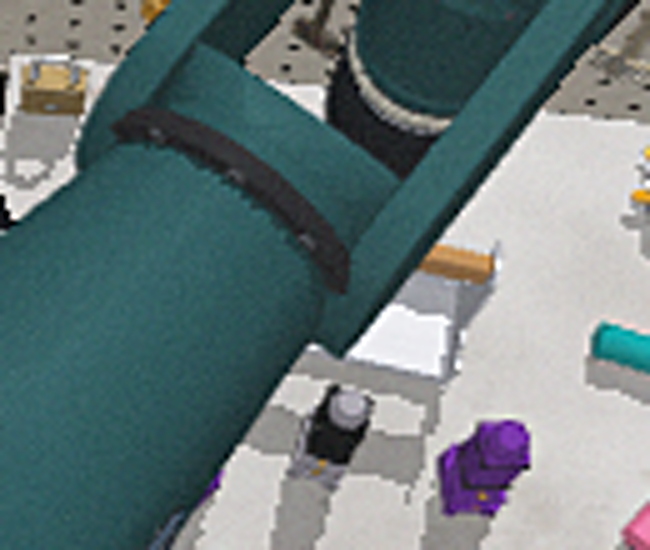

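```bash
cat > pk.py <<'E'
from st import *
a=np.radians(28); yj=yaw(-13); lean=yaw(77)
zt=lean*np.sin(a)-np.array([0,0,1])*np.cos(a); Rp=rot(zt,yj)
G=np.array([.4125,-.257,.072]); T=G+.0187*zt
E
python3 - <<'E'
from pk import *
to((.43,-.26,.22),rot((0,0,-1),yaw(-10)))
to(T-.1*zt,Rp);to(T,Rp)
print(T-.1*zt,T)
E
```

```text
12.17 [ 0.4897 -0.241   0.1759] [ 0.8517 -0.6275  0.5574] [ 0.0343 -0.0231  0.0051] 0.05 [-0.56    0.0883  1.4794 -0.002   1.5641 -0.4459]
shift [-26.  -56.8 -44.4] mm | 77 rv [0.0082 0.0057 0.0604] deg 3.5
shift [-62.4 -79.4  31.9] mm | 106 rv [-0.0194  0.4937  0.1125] deg 29.0
shift [-15.3 -74.8 119.9] mm | 142 rv [-0.0194  0.4937  0.1125] deg 29.0
[ 0.4039 -0.2942  0.1438] [ 0.4145 -0.2484  0.0555]
```

Call:
{"fn": "carry_out", "kwargs": {"targets": [0.05, -0.012, -0.018, -0.015, -0.004, 0.1, 0.022, 0.05, -0.025, -0.036, -0.015, -0.008, 0.2, 0.045, 0.05, -0.038, -0.053, -0.005, -0.012, 0.3, 0.068, 0.05, -0.05, -0.068, 0.012, -0.016, 0.4, 0.09, 0.05, -0.0624, -0.0794, 0.03, -0.0194, 0.4937, 0.1125]}}

```text
clock: 12.58
eef_pos: [0.4019, -0.2939, 0.14]
tcp_rot: [-2.177, -1.726, -0.542]
contact_force: [0.5, 0.1, -1.6]
gripper_width: 0.588
```

Call:
{"fn": "carry_out", "kwargs": {"targets": [0.05, 0, 0, 0, 0, 0, 0]}}

```text
clock: 12.67
eef_pos: [0.3976, -0.2948, 0.1323]
tcp_rot: [-2.176, -1.707, -0.536]
contact_force: [-0.5, 0.1, -1.5]
gripper_width: 0.583
```

```bash
python3 - <<'E'
from pk import *
to(T,Rp)
d=grab("side","9");crop(d,320,60,440,210,4,"pics/s9.png")
d=grab("top","9");crop(d,330,150,490,280,4.5,"pics/t9.png")
E
```

```text
12.67 [ 0.3976 -0.2948  0.1323] [-0.4582  0.119  -1.4597] [-0.2178  0.0208  0.0534] 0.0498 [-0.9815  0.2177  1.5018  0.3537  1.778  -0.7307]
shift [ 6.3  7.3 90.8] mm | 91 rv [-0.0152 -0.0113 -0.0171] deg 1.5
```

View pics/s9.png

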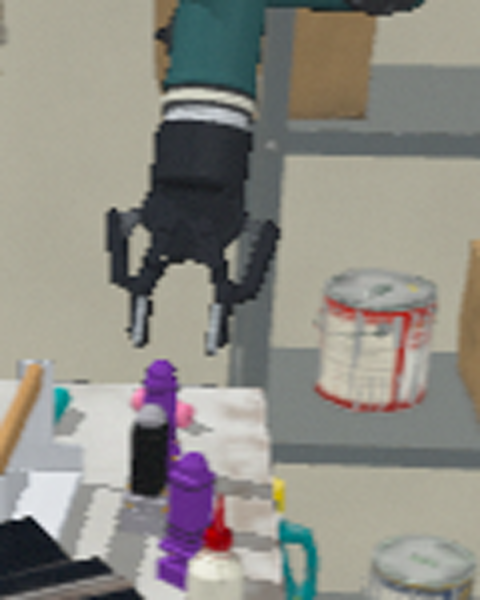

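View pics/t9.png

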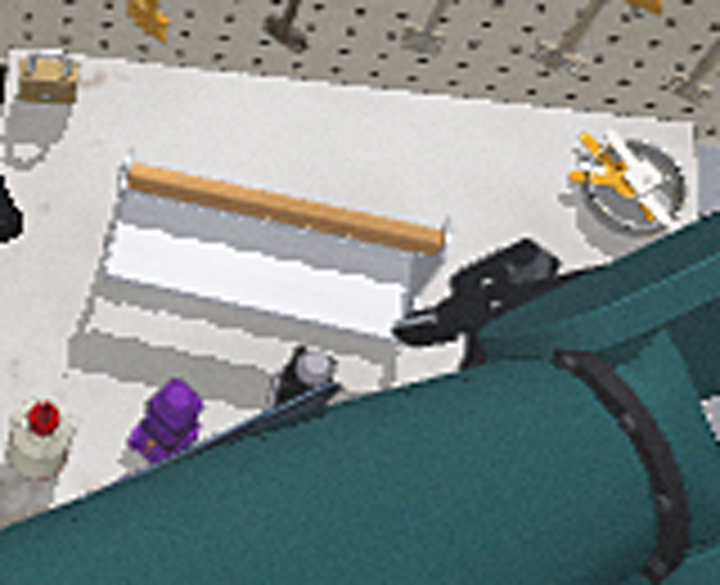

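```bash
python3 - <<'E'
from pk import *
to(T-.05*zt,Rp);to(T,Rp)
s1=load("side9.npz")
print("side cam fingers proj:",proj(s1,s["eef_pos"]))
E
```

```text
12.77 [ 0.4012 -0.2929  0.1368] [ 0.0737  0.4501 -0.3288] [-0.2043  0.046  -0.0527] 0.05 [-0.9744  0.212   1.498   0.3562  1.7788 -0.729 ]
shift [ 2.5  3.4 43.5] mm | 44 rv [-0.0114 -0.0071 -0.0088] deg 0.9
shift [ 2.1  4.  93.5] mm | 94 rv [-0.0114 -0.0071 -0.0088] deg 0.9
side cam fingers proj: [362.7196 147.856 ]
```

Call:
{"fn": "carry_out", "kwargs": {"targets": [0.05, 0.002, 0.004, 0.02, -0.01, -0.007, -0.008, 0.05, 0.002, 0.004, 0.045, -0.01, -0.007, -0.008, 0.05, 0.002, 0.004, 0.045, -0.01, -0.007, -0.008]}}

```text
clock: 13.02
eef_pos: [0.4107, -0.2668, 0.0978]
tcp_rot: [-2.173, -1.74, -0.54]
contact_force: [-1.6, 0.4, -0.7]
gripper_width: 0.586
```

```bash
python3 - <<'E'
from pk import *
d=grab("side","10");crop(d,320,100,420,210,6,"pics/s10.png")
s=robot.get_state(); print(s["eef_pos"]); to(T,Rp,s)
E
```

```text
13.02 [ 0.4107 -0.2668  0.0978] [-1.5985  0.4354 -0.661 ] [-0.2331  0.074   0.0514] 0.0501 [-0.9339  0.2094  1.5812  0.3638  1.6803 -0.734 ]
[ 0.411  -0.2681  0.0994]
shift [-3.  -0.9 48.2] mm | 48 rv [-0.0036  0.0012  0.0057] deg 0.4
```

View pics/s10.png

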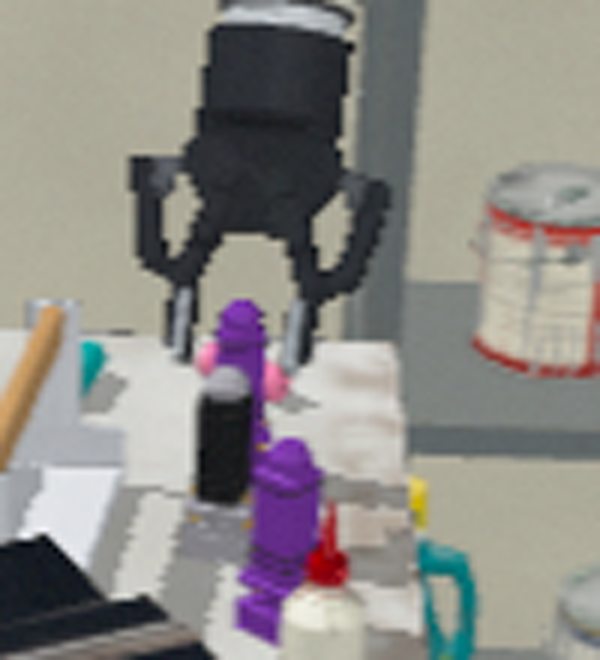

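Call:
{"fn": "carry_out", "kwargs": {"targets": [0.05, -0.001, 0, 0.018, -0.003, 0.001, 0.005, 0.05, -0.002, 0, 0.034, -0.003, 0.001, 0.005, 0.05, -0.002, 0, 0.044, -0.003, 0.001, 0.005, 0.05, -0.002, 0, 0.048, -0.003, 0.001, 0.005, 0.05, -0.002, 0, 0.048, -0.003, 0.001, 0.005]}}

```text
clock: 13.48
eef_pos: [0.4159, -0.2501, 0.0568]
tcp_rot: [-2.184, -1.735, -0.544]
contact_force: [-0.6, -0.2, -0.8]
gripper_width: 0.585
```

```bash
python3 - <<'E'
from pk import *
d=grab("side","11");crop(d,320,100,420,210,6,"pics/s11.png")
s=robot.get_state(); print(s["eef_pos"]); to(T,Rp,s)
E
```

```text
13.48 [ 0.4159 -0.2501  0.0568] [-0.6373 -0.1944 -0.8147] [-0.2434  0.0378  0.0125] 0.0499 [-0.9102  0.2281  1.6476  0.373   1.5856 -0.7376]
[ 0.416  -0.2507  0.0573]
shift [ 0.8 -2.   2.5] mm | 3 rv [ 0.0033  0.0024 -0.0004] deg 0.2
```

View pics/s11.png

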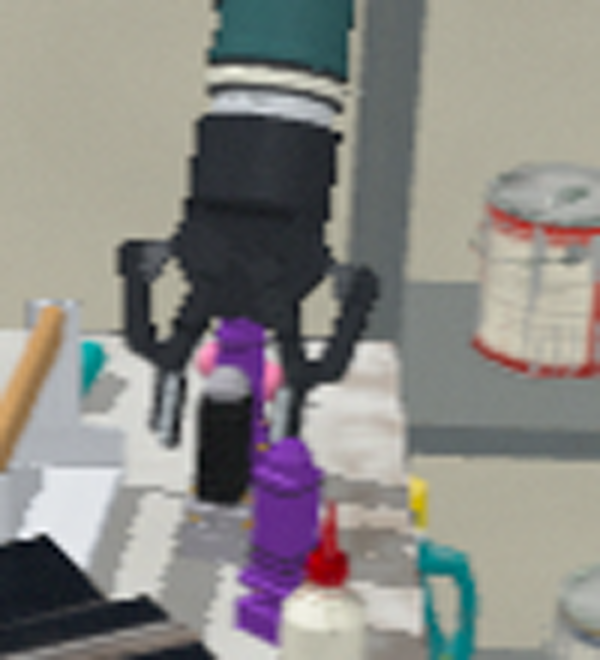

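```bash
python3 - <<'E'
from plan import *
d=load("side11.npz");C=cloud(d)
for u,v in ((168,425),(168,400),(284,420),(284,400),(225,440),(225,380)):
    U,V=u/6+320,v/6+100; print((u,v),C[int(V),int(U)])
E
```

```text
(168, 425) [ 0.4439 -0.2542  0.0779]
(168, 400) [ 0.4444 -0.259   0.0893]
(284, 420) [ 0.3857 -0.2467  0.0837]
(284, 400) [ 0.3862 -0.2531  0.0942]
(225, 440) [ 0.4158 -0.244   0.0737]
(225, 380) [ 0.4171 -0.2501  0.1045]
```

Call:
{"fn": "carry_out", "kwargs": {"targets": [0, 0, -0.002, 0.002, 0, 0, 0, 0, 0, -0.002, 0.002, 0, 0, 0, 0, 0, -0.002, 0.002, 0, 0, 0, 0, 0, -0.002, 0.002, 0, 0, 0, 0, 0, -0.002, 0.002, 0, 0, 0]}}

```text
clock: 13.95
eef_pos: [0.414, -0.2497, 0.0553]
tcp_rot: [-2.186, -1.734, -0.545]
contact_force: [0.5, -0.3, 2.4]
gripper_width: 0.297
```

Call:
{"fn": "carry_out", "kwargs": {"targets": [0, 0, 0, 0, 0, 0, 0, 0, 0, 0, 0, 0, 0, 0, 0, 0, 0, 0, 0, 0, 0]}}

```text
clock: 14.2
eef_pos: [0.414, -0.2497, 0.055]
tcp_rot: [-2.186, -1.735, -0.545]
contact_force: [0.5, -2.1, 1.9]
gripper_width: 0.298
```

```bash
python3 - <<'E'
from pk import *
M=R.from_rotvec(s["tcp_rot"]).as_matrix(); print(M)
d=grab("side","12");crop(d,320,100,420,210,6,"pics/s12.png")
E
```

```text
14.2 [ 0.414  -0.2497  0.055 ] [ 0.4989 -2.0737  1.8733] [-0.2916  0.0825 -0.0258] 0.0255 [-0.9127  0.2258  1.6544  0.3726  1.5808 -0.7403]
[[ 0.2003  0.9737  0.1088]
 [ 0.8611 -0.2279  0.4546]
 [ 0.4674  0.0026 -0.8841]]
```

View pics/s12.png

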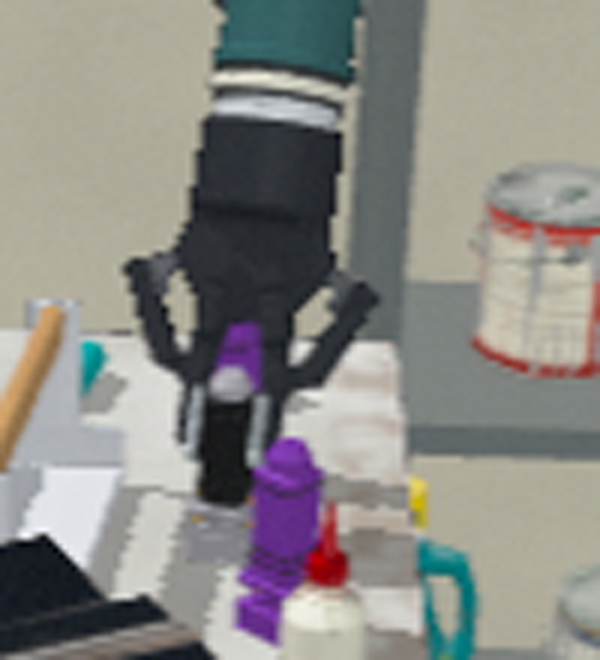

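```bash
python3 - <<'E'
from plan import *
np.savez("grasp.npz",**{k:robot.get_state()[k] for k in("eef_pos","tcp_rot")})
d=grab("top","13");crop(d,130,140,290,250,4.8,"pics/t13.png")
d=grab("side","13");crop(d,270,240,410,390,4,"pics/s13.png")
E
```

```text
(no output)
```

View pics/t13.png

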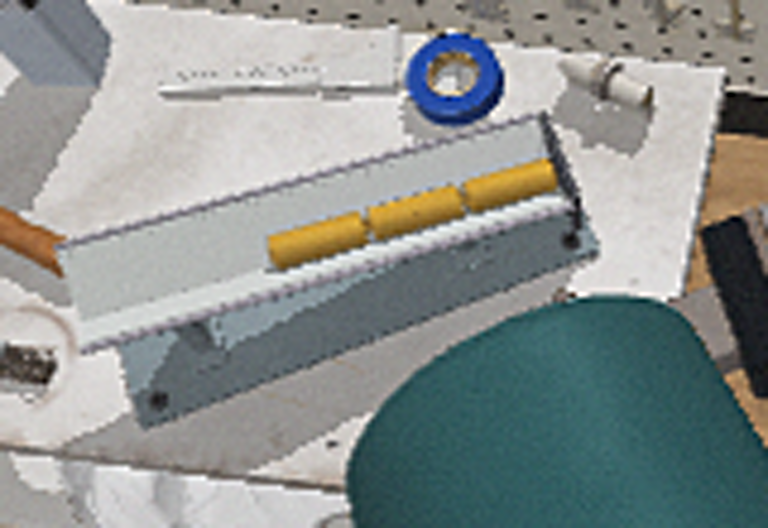

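View pics/s13.png

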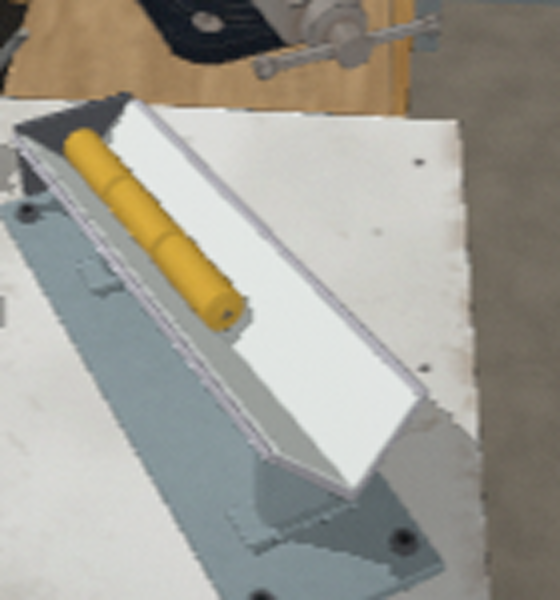

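```bash
python3 - <<'E'
from plan import *
c10,s10=np.cos(np.radians(10)),np.sin(np.radians(10))
L=np.array([.857,.515,0]);L/=np.linalg.norm(L);F=np.array([-L[1],L[0],0]);e=np.array([0,0,1.])
X=F*c10+e*s10;Z=-F*s10+e*c10
O=L*.589+F*(-.095)+e*.024
for n,box in (("top",(130,140,290,250)),("side",(270,240,410,330))):
    d=load(n+"13.npz");hsv=cv2.cvtColor(d["image"],cv2.COLOR_BGR2HSV)
    m=((hsv[...,0]>17)&(hsv[...,0]<30)&(hsv[...,1]>120)).astype(np.uint8)
    k=np.zeros_like(m);k[box[1]:box[3],box[0]:box[2]]=1;m&=k
    N,lab,st,cen=cv2.connectedComponentsWithStats(m)
    vv,uu=np.nonzero(m)
    E,_=ray(d,0,0); pts=[]
    for u,v in zip(uu,vv):
        E,r=ray(d,u,v); q=O+.0156*Z; tt=((q-E)@Z)/(r@Z); p=E+r*tt-O; pts.append((p@X,p@L))
    pts=np.array(pts); ok=(pts[:,0]>-.01)&(pts[:,0]<.21)&(abs(pts[:,1])<.03); pts=pts[ok]
    print(n,len(pts),"x range",np.percentile(pts[:,0],[0.5,99.5]),"y",np.percentile(pts[:,1],[2,50,98]))
    for a in np.arange(0,.19,.02):
        b=pts[(pts[:,0]>a)&(pts[:,0]<a+.02)]; 
        if len(b): print(f"  x{a:.2f} y mid {(b[:,1].min()+b[:,1].max())/2:.4f} width {np.ptp(b[:,1]):.4f}")
    for i in range(1,N):
        if st[i,4]>60:
            E,r=ray(d,*cen[i]);p=E+r*(((O+.0156*Z)-E)@Z/(r@Z))-O; print("  comp",st[i,4],p@X,p@L)
E
```

```text
top 394 x range [0.004  0.1844] y [-0.0082  0.0029  0.0142]
  x0.00 y mid 0.0030 width 0.0226
  x0.02 y mid 0.0028 width 0.0230
  x0.04 y mid 0.0029 width 0.0229
  x0.06 y mid 0.0032 width 0.0222
  x0.08 y mid 0.0029 width 0.0226
  x0.10 y mid 0.0030 width 0.0225
  x0.12 y mid 0.0031 width 0.0233
  x0.14 y mid 0.0031 width 0.0231
  x0.16 y mid 0.0031 width 0.0230
  x0.18 y mid 0.0034 width 0.0216
  comp 394 0.09746033086241383 0.0029552597498290183
side 600 x range [-0.0082  0.1883] y [-0.0096  0.0018  0.0128]
  x0.00 y mid 0.0016 width 0.0232
  x0.02 y mid 0.0012 width 0.0235
  x0.04 y mid 0.0016 width 0.0234
  x0.06 y mid 0.0019 width 0.0223
  x0.08 y mid 0.0014 width 0.0226
  x0.10 y mid 0.0019 width 0.0223
  x0.12 y mid 0.0015 width 0.0227
  x0.14 y mid 0.0020 width 0.0228
  x0.16 y mid 0.0016 width 0.0231
  x0.18 y mid 0.0042 width 0.0169
  comp 612 0.0980625642908 0.0017489839635636707
```

```bash
cat > pu.py <<'E'
from plan import *
g=np.load("grasp.npz"); Mg=R.from_rotvec(g["tcp_rot"]).as_matrix(); pg=g["eef_pos"]
c10,s10=np.cos(np.radians(10)),np.sin(np.radians(10))
L=np.array([.857,.515,0]);L/=np.linalg.norm(L);F=np.array([-L[1],L[0],0]);e=np.array([0,0,1.])
X=F*c10+e*s10;Z=-F*s10+e*c10
TL,TF=.590,-.094
O=L*TL+F*TF+e*.024
# punch in world at grasp
px=Mg[:,1].copy();px[2]=0;px/=np.linalg.norm(px);py=np.cross(e,px)
YOFF=-.0071
Pg=pg+py*YOFF;Pg[2]=0.0
Rg=np.stack([px,py,e],1)
# tool pose in punch frame
Rpt=Rg.T@Mg; tpt=Rg.T@(pg-Pg)
def punch_to_tcp(Rp,P): return P+Rp@tpt, R.from_matrix(Rp@Rpt)
def tcp_to_punch(st):
    M=R.from_rotvec(st["tcp_rot"]).as_matrix(); Rp=M@Rpt.T; return st["eef_pos"]-Rp@tpt,Rp
Rt=np.stack([-X,np.cross(Z,-X),Z],1)
def trough(h,dx=0,dy=0):  # h above seated
    P=O+(.031+dx)*X+dy*L+(.0266-.0035+h)*Z; return punch_to_tcp(Rt,P)
def rep(st):
    P,Rp=tcp_to_punch(st); d=P-O; print("punch in trough: x %.4f y %.4f h %.4f"%(d@X-.031,d@L,d@Z-.0231),"tiltvec",(Rt.T@Rp[:,2])[:2].round(4),"yawerr",round(float(Rp[:,0]@L),4))
E
python3 - <<'E'
from pu import *
s=robot.get_state(); print(s["clock"],s["eef_pos"],tpt,"y axis",Rt[:,1])
p,r=trough(.06); print(p,r.as_matrix()); to(p,r,s)
p,r=trough(0); print(p)
E
```

```text
14.35 [ 0.414  -0.2496  0.0549] [0.     0.0071 0.0549] y axis [0.8571 0.5151 0.    ]
[0.5568 0.2326 0.1653] [[ 0.799   0.5075  0.3226]
 [ 0.3868 -0.8445  0.3704]
 [ 0.4604 -0.1711 -0.871 ]]
shift [495.5  29.5 137. ] mm | 515 rv [-0.227   0.0678  0.7826] deg 46.8
[0.5515 0.2415 0.1062]
```

Call:
{"fn": "carry_out", "kwargs": {"targets": [0, 0.004, 0, -0.008, 0, 0, 0, 0, 0.014, 0, -0.026, 0, 0, 0, 0, 0.03, 0, -0.057, 0, 0, 0, 0, 0.048, 0, -0.091, 0, 0, 0, 0, 0.066, 0, -0.125, 0, 0, 0]}}

```text
clock: 14.77
eef_pos: [0.4125, -0.2481, 0.196]
tcp_rot: [-2.182, -1.73, -0.543]
contact_force: [1.0, -1.1, -2.9]
gripper_width: 0.296
```

```bash
cat > w.py <<'E'
from pu import *
s=robot.get_state();print(round(s["clock"],2),s["eef_pos"],s["contact_force"],round(s["gripper_width"]*.0854,4),s["joints"]);rep(s)
rf=trough(.06)[1]
E
python3 - <<'E'
from w import *
R0=R.from_rotvec(s["tcp_rot"]); rel=(R0.inv()*rf).as_rotvec()
for p,f in (((.40,-.1,.22),.35),((.41,.05,.22),.8),((.45,.17,.21),1)): to(p,R0*R.from_rotvec(rel*f),s)
d=grab("side","14");crop(d,260,0,460,210,3,"pics/s14.png")
E
```

```text
14.77 [ 0.4125 -0.2481  0.196 ] [ 0.9677 -1.097  -2.8877] 0.0253 [-0.9127  0.1096  1.4923  0.387   1.8451 -0.6346]
punch in trough: x -0.3415 y -0.3692 h 0.1505 tiltvec [-0.1679  0.0013] yawerr 0.7176
shift [136.  -45.9  45.4] mm | 151 rv [-0.0814  0.0233  0.2731] deg 16.4
shift [266.9 -70.3 115.2] mm | 299 rv [-0.186   0.0533  0.6242] deg 37.4
shift [373.3 -58.6 183.3] mm | 420 rv [-0.2325  0.0667  0.7802] deg 46.8
```

View pics/s14.png

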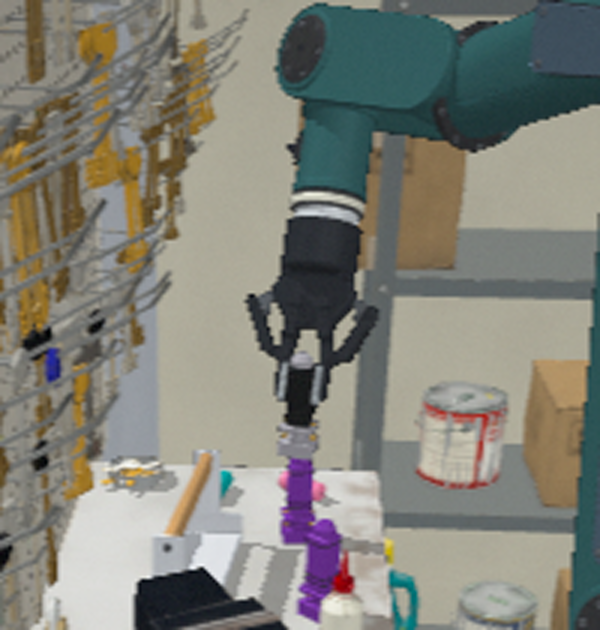

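Call:
{"fn": "carry_out", "kwargs": {"targets": [0, 0.025, -0.012, 0.004, -0.012, 0.004, 0.045, 0, 0.052, -0.022, 0.012, -0.028, 0.008, 0.1, 0, 0.08, -0.031, 0.022, -0.045, 0.013, 0.16, 0, 0.108, -0.039, 0.033, -0.063, 0.018, 0.215, 0, 0.136, -0.046, 0.045, -0.081, 0.023, 0.273]}}

```text
clock: 15.23
eef_pos: [0.3999, -0.0997, 0.219]
tcp_rot: [-2.41, -1.386, -0.574]
contact_force: [-0.0, 0.6, -3.0]
gripper_width: 0.296
```

```bash
cat > w2.py <<'E'
from w import *
R0=R.from_rotvec(s["tcp_rot"]); rel=(R0.inv()*rf).as_rotvec()
def go(p,f): to(p,R0*R.from_rotvec(rel*f),s)
E
python3 - <<'E'
from w2 import *
go((.41,.05,.22),.6);go((.45,.17,.21),1)
E
```

```text
15.23 [ 0.3999 -0.0997  0.219 ] [-0.0412  0.5604 -2.9601] 0.0253 [-0.7621 -0.1984  1.7471  0.4804  1.7615 -0.1826]
punch in trough: x -0.2011 y -0.3057 h 0.1491 tiltvec [-0.1116  0.0168] yawerr 0.4941
shift [117.3 -64.4  67.8] mm | 150 rv [-0.0888  0.0264  0.3029] deg 18.1
shift [220.6 -87.7 137.6] mm | 274 rv [-0.148   0.044   0.5048] deg 30.2
```

Call:
{"fn": "carry_out", "kwargs": {"targets": [0, 0.023, -0.013, 0.013, -0.018, 0.005, 0.06, 0, 0.046, -0.026, 0.027, -0.036, 0.011, 0.12, 0, 0.07, -0.039, 0.04, -0.053, 0.016, 0.18, 0, 0.094, -0.052, 0.054, -0.071, 0.021, 0.242, 0, 0.117, -0.064, 0.068, -0.089, 0.026, 0.303]}}

```text
clock: 15.65
eef_pos: [0.4094, 0.0497, 0.2191]
tcp_rot: [-2.605, -0.975, -0.594]
contact_force: [1.5, 0.2, -2.1]
gripper_width: 0.299
```

```bash
python3 - <<'E'
from w2 import *
go((.45,.17,.20),1)
E
```

```text
15.65 [0.4094 0.0497 0.2191] [ 1.5375  0.1663 -2.0818] 0.0255 [-0.4248 -0.4123  1.9063  0.506   1.5565  0.4457]
punch in trough: x -0.0742 y -0.2212 h 0.1272 tiltvec [-0.044   0.0146] yawerr 0.2048
shift [ 85.3 -57.5  76.8] mm | 128 rv [-0.0589  0.0186  0.2019] deg 12.1
```

Call:
{"fn": "carry_out", "kwargs": {"targets": [0, 0.019, -0.013, 0.015, -0.012, 0.004, 0.04, 0, 0.038, -0.026, 0.032, -0.024, 0.008, 0.082, 0, 0.056, -0.038, 0.05, -0.036, 0.012, 0.124, 0, 0.073, -0.049, 0.066, -0.048, 0.015, 0.165, 0, 0.0853, -0.0575, 0.0768, -0.0589, 0.0186, 0.2019]}}

```text
clock: 16.07
eef_pos: [0.4492, 0.1706, 0.1989]
tcp_rot: [-2.7, -0.693, -0.599]
contact_force: [0.2, 0.1, -3.2]
gripper_width: 0.298
```

```bash
python3 - <<'E'
from w2 import *
p,r=trough(.06); to(p,r,s)
p,r=trough(.05); to(p,r,s)
E
```

```text
16.07 [0.4492 0.1706 0.1989] [ 0.23    0.0743 -3.1659] 0.0254 [-0.0187 -0.3579  1.9094  0.4055  1.2704  0.9916]
punch in trough: x 0.0080 y -0.1243 h 0.0927 tiltvec [0.     0.0025] yawerr 0.0035
shift [94.7  8.4 86.7] mm | 129 rv [-0.0017  0.0025  0.0031] deg 0.2
shift [90.   8.4 95.5] mm | 132 rv [-0.0017  0.0025  0.0031] deg 0.2
```

Call:
{"fn": "carry_out", "kwargs": {"targets": [0, 0.022, 0.002, 0.018, 0, 0, 0, 0, 0.046, 0.004, 0.04, 0, 0, 0.001, 0, 0.068, 0.006, 0.062, -0.001, 0.001, 0.002, 0, 0.085, 0.008, 0.078, -0.0017, 0.0025, 0.003, 0, 0.0947, 0.0084, 0.0867, -0.0017, 0.0025, 0.003]}}

```text
clock: 16.48
eef_pos: [0.5581, 0.2316, 0.1643]
tcp_rot: [-2.702, -0.69, -0.599]
contact_force: [-0.9, -0.0, -2.3]
gripper_width: 0.296
```

Call:
{"fn": "carry_out", "kwargs": {"targets": [0, 0, 0, 0, 0, 0, 0, 0, 0, 0, 0, 0, 0, 0, 0, 0, 0, 0, 0, 0, 0]}}

```text
clock: 16.73
eef_pos: [0.5575, 0.2302, 0.167]
tcp_rot: [-2.702, -0.688, -0.605]
contact_force: [0.8, -0.7, -3.1]
gripper_width: 0.299
```

```bash
python3 - <<'E'
from w import *
d=grab("top","15");crop(d,160,60,340,220,4,"pics/t15.png")
d=grab("side","15");crop(d,240,130,400,330,3,"pics/s15.png")
s=robot.get_state();rep(s); p,r=trough(.02); to(p,r,s)
E
```

```text
16.73 [0.5575 0.2302 0.167 ] [ 0.8409 -0.6776 -3.1289] 0.0256 [ 0.1171 -0.0557  1.7286  0.3779  1.1016  1.0794]
punch in trough: x -0.0022 y -0.0006 h 0.0621 tiltvec [-0.0019 -0.0013] yawerr 0.0002
punch in trough: x -0.0024 y -0.0001 h 0.0632 tiltvec [-0.0027 -0.0035] yawerr -0.0001
shift [-20.   -2.5  38.3] mm | 43 rv [ 0.0025 -0.0035  0.0011] deg 0.3
```

View pics/t15.png

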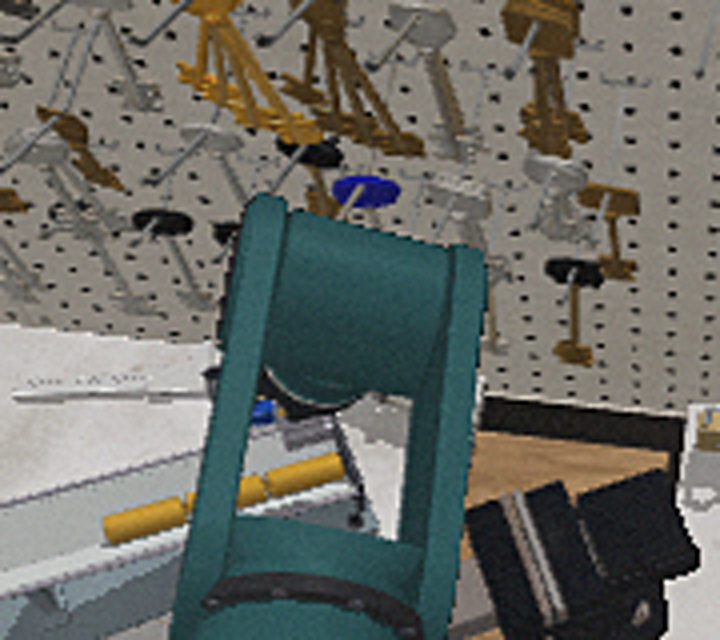

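View pics/s15.png

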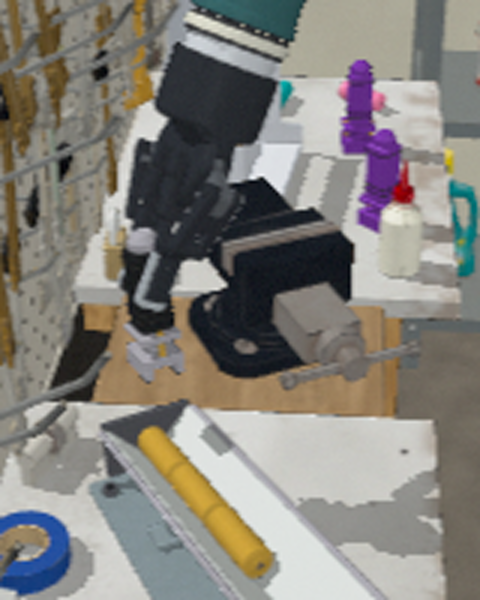

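Call:
{"fn": "carry_out", "kwargs": {"targets": [0, -0.006, -0.001, 0.012, 0.001, -0.001, 0, 0, -0.012, -0.002, 0.024, 0.002, -0.003, 0.001, 0, -0.018, -0.0025, 0.034, 0.0025, -0.0035, 0.001, 0, -0.02, -0.0025, 0.038, 0.0025, -0.0035, 0.001, 0, -0.02, -0.0025, 0.038, 0.0025, -0.0035, 0.001]}}

```text
clock: 17.25
eef_pos: [0.5525, 0.2386, 0.1242]
tcp_rot: [-2.702, -0.687, -0.598]
contact_force: [0.2, -0.1, -2.7]
gripper_width: 0.297
```

```bash
python3 - <<'E'
from w import *
d=grab("top","16");crop(d,215,150,275,205,11,"pics/t16.png")
d=grab("side","16");crop(d,265,225,325,285,10,"pics/s16.png")
s=robot.get_state();rep(s); p,r=trough(.0); to(p,r,s)
E
```

```text
17.25 [0.5525 0.2386 0.1242] [ 0.1775 -0.1301 -2.7313] 0.0254 [ 0.1357 -0.0246  1.7869  0.3904  1.0165  1.062 ]
punch in trough: x 0.0002 y -0.0008 h 0.0183 tiltvec [0.0012 0.0027] yawerr 0.0
punch in trough: x -0.0002 y 0.0009 h 0.0207 tiltvec [-0.0002 -0.0013] yawerr 0.0002
shift [-10.5  -0.2  17.9] mm | 21 rv [ 0.0001 -0.0013  0.0003] deg 0.1
```

View pics/t16.png

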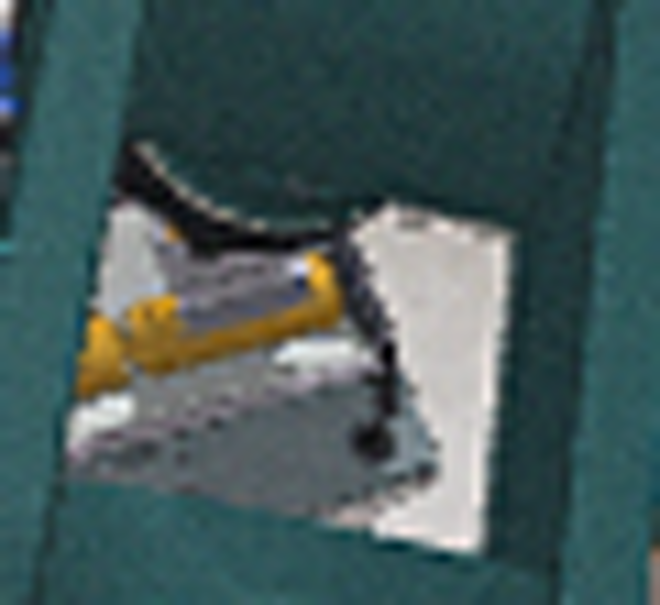

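View pics/s16.png

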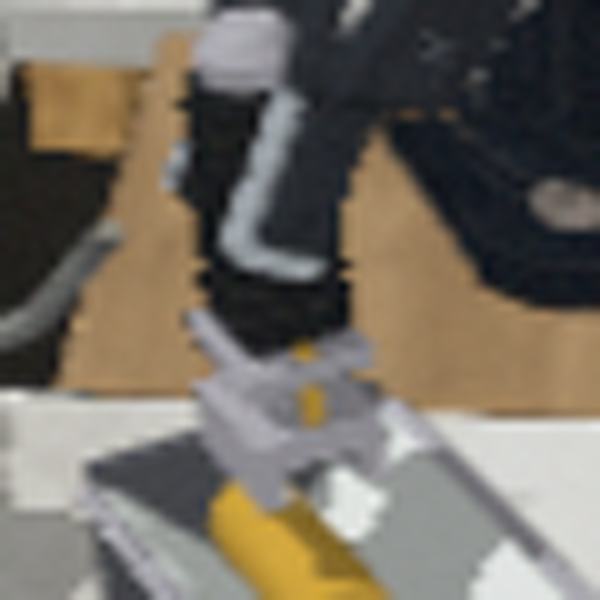

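```bash
python3 - <<'E'
from w import *
P,Rp=tcp_to_punch(s)
for n,(x0,y0,k) in (("side",(265,225,10)),("top",(215,150,11))):
    d=load(n+"16.npz")
    for nm,q in (("leg+L outer bottom",(-.018,.015,0)),("notch +L",(-.018,.008,0)),("notch -L",(-.018,-.008,0)),("leg-L outer",(-.018,-.015,0)),("low end -L",(.018,-.015,0)),("low end +L",(.018,.015,0)),("dome top",(0,0,.104)),("-L top?",(-.018,-.015,.012))):
        u=proj(d,P+Rp@np.array(q)); print(n,nm,((u-[x0,y0])*k).round(0))
    for x in (0,.031,.062): print(n,"blank axis",x,((proj(d,O+x*X+.0156*Z)-[x0,y0])*k).round(0))
E
```

```text
17.35 [0.5541 0.2388 0.1266] [-0.0033 -0.1087 -3.0851] 0.0256 [ 0.1355 -0.0254  1.7836  0.3906  1.0162  1.0622]
punch in trough: x -0.0002 y 0.0009 h 0.0207 tiltvec [-0.0002 -0.0013] yawerr 0.0002
side leg+L outer bottom [258. 519.]
side notch +L [289. 510.]
side notch -L [359. 488.]
side leg-L outer [389. 479.]
side low end -L [323. 409.]
side low end +L [196. 447.]
side dome top [241.  20.]
side -L top? [384. 429.]
side blank axis 0 [255. 514.]
side blank axis 0.031 [309. 576.]
side blank axis 0.062 [366. 642.]
top leg+L outer bottom [148. 234.]
top notch +L [156. 255.]
top notch -L [174. 302.]
top leg-L outer [182. 323.]
top low end -L [309. 287.]
top low end +L [274. 199.]
top dome top [206.  54.]
top -L top? [179. 302.]
top blank axis 0 [340. 283.]
top blank axis 0.031 [235. 314.]
top blank axis 0.062 [127. 345.]
```

```bash
python3 - <<'E'
from w import *
P,Rp=tcp_to_punch(s)
d=load("top16.npz"); hsv=cv2.cvtColor(d["image"],cv2.COLOR_BGR2HSV)
for u in range(233,243,2):
    print(u,[(int(v),int(hsv[v,u,0]),int(hsv[v,u,1]),int(hsv[v,u,2])) for v in range(171,186)])
def line(pts,u):
    a=proj(d,pts[0]);b=proj(d,pts[1]); return a[1]+(u-a[0])/(b[0]-a[0])*(b[1]-a[1])
E_=d["eye"]
# silhouette of blank on -L side: tangent point
def sil(side):
    c=O+.031*X+.0156*Z; w=E_-c; w-=X*(w@X); D=np.linalg.norm(w); w/=D; n=np.cross(X,w); n*=np.sign(n@L)*side
    al=np.arccos(.011/D); return .011*(w*np.cos(al)+n*np.sin(al))+c
q=sil(-1)
for u in (233,237,241):
    print(u,"exp foot edge v",line([P+Rp@np.array([-.018,-.015,0]),P+Rp@np.array([.018,-.015,0])],u),"exp blank -L sil v",line([q-.02*X,q+.02*X],u))
E
```

```text
17.35 [0.5541 0.2388 0.1266] [-0.0033 -0.1087 -3.0851] 0.0256 [ 0.1355 -0.0254  1.7836  0.3906  1.0162  1.0622]
punch in trough: x -0.0002 y 0.0009 h 0.0207 tiltvec [-0.0002 -0.0013] yawerr 0.0002
233 [(171, 135, 48, 32), (172, 75, 57, 18), (173, 132, 21, 61), (174, 132, 11, 115), (175, 100, 8, 99), (176, 139, 24, 118), (177, 120, 11, 136), (178, 115, 30, 92), (179, 120, 28, 99), (180, 21, 102, 108), (181, 19, 180, 130), (182, 19, 187, 97), (183, 101, 16, 124), (184, 90, 6, 121), (185, 55, 13, 120)]
235 [(171, 120, 38, 27), (172, 105, 24, 21), (173, 147, 19, 120), (174, 145, 27, 115), (175, 114, 16, 82), (176, 145, 13, 121), (177, 132, 16, 81), (178, 130, 24, 95), (179, 21, 27, 95), (180, 20, 200, 130), (181, 19, 193, 115), (182, 26, 79, 103), (183, 108, 19, 136), (184, 60, 2, 122), (185, 70, 6, 131)]
237 [(171, 125, 67, 23), (172, 120, 46, 22), (173, 131, 15, 137), (174, 131, 20, 100), (175, 145, 13, 118), (176, 120, 16, 114), (177, 115, 30, 92), (178, 114, 39, 97), (179, 20, 150, 121), (180, 20, 191, 132), (181, 18, 182, 105), (182, 112, 22, 125), (183, 90, 4, 119), (184, 90, 6, 12
[... 171 characters left out ...]
78, 18, 81, 104), (179, 20, 208, 129), (180, 20, 212, 113), (181, 20, 62, 87), (182, 101, 29, 122), (183, 83, 8, 123), (184, 54, 9, 140), (185, 130, 21, 108)]
241 [(171, 114, 34, 37), (172, 120, 64, 16), (173, 127, 17, 139), (174, 127, 17, 191), (175, 114, 24, 108), (176, 122, 35, 94), (177, 120, 45, 101), (178, 19, 186, 152), (179, 18, 199, 127), (180, 19, 137, 104), (181, 98, 13, 212), (182, 90, 9, 210), (183, 72, 12, 109), (184, 133, 13, 142), (185, 124, 16, 130)]
233 exp foot edge v 178.97098883288382 exp blank -L sil v 183.18962974084283
237 exp foot edge v 177.81909425705516 exp blank -L sil v 182.02430481987426
241 exp foot edge v 176.6671996812265 exp blank -L sil v 180.8589798989057
```

```bash
python3 - <<'E'
from w import *
P,Rp=tcp_to_punch(s)
d=load("side16.npz"); hsv=cv2.cvtColor(d["image"],cv2.COLOR_BGR2HSV); g=d["image"]
E_=d["eye"]
def sil(side):
    c=O+.06*X+.0156*Z; w=E_-c; w-=X*(w@X); D=np.linalg.norm(w); w/=D; n=np.cross(X,w); n*=np.sign(n@L)*side
    al=np.arccos(.011/D); return .011*(w*np.cos(al)+n*np.sin(al))+c
def atv(a,b,v):
    a=proj(d,a);b=proj(d,b); return a[0]+(v-a[1])/(b[1]-a[1])*(b[0]-a[0])
for v in range(279,300,4):
    row=[(u,int(hsv[v,u,0]),int(hsv[v,u,1]),int(hsv[v,u,2])) for u in range(280,330)]
    y=[u for u,h,s_,b in row if 15<h<32 and s_>110]
    print(v,"yellow",y[0],y[-1],[r[1:] for r in row if r[0] in (y[0]-1,y[0],y[-1],y[-1]+1)],"exp +L",atv(sil(1)-.02*X,sil(1)+.05*X,v).round(2),"-L",atv(sil(-1)-.02*X,sil(-1)+.05*X,v).round(2))
for v in range(262,277,2): print(v,"S",hsv[v,282:308,1].tolist(),"V",hsv[v,282:308,2].tolist())
E
```

```text
17.35 [0.5541 0.2388 0.1266] [-0.0033 -0.1087 -3.0851] 0.0256 [ 0.1355 -0.0254  1.7836  0.3906  1.0162  1.0622]
punch in trough: x -0.0002 y 0.0009 h 0.0207 tiltvec [-0.0002 -0.0013] yawerr 0.0002
279 yellow 287 298 [(19, 72, 121), (21, 174, 158), (21, 178, 130), (21, 105, 129)] exp +L 286.15 -L 299.55
283 yellow 290 302 [(23, 36, 148), (21, 134, 160), (20, 148, 153), (21, 41, 148)] exp +L 289.49 -L 303.14
287 yellow 293 306 [(25, 33, 145), (20, 129, 154), (21, 112, 139), (23, 31, 146)] exp +L 292.84 -L 306.73
291 yellow 297 309 [(24, 37, 145), (21, 137, 158), (21, 173, 159), (24, 21, 197)] exp +L 296.19 -L 310.31
295 yellow 300 312 [(23, 39, 151), (20, 126, 158), (21, 175, 166), (21, 92, 169)] exp +L 299.54 -L 313.9
299 yellow 304 316 [(20, 98, 145), (21, 179, 170), (21, 154, 167), (21, 75, 149)] exp +L 302.89 -L 317.49
262 S [104, 102, 99, 95, 26, 11, 12, 11, 9, 9, 11, 13, 11, 9, 9, 11, 9, 12, 79, 101, 97, 99, 100, 104, 109, 105] V [160, 162, 162, 159, 156, 161, 167, 168, 166, 168, 163, 152, 143, 141, 140, 141, 135, 110, 133, 157, 165, 162, 158, 159, 157, 156]
264 S [95, 95, 49, 10
[... 917 characters left out ...]
 142]
272 S [24, 24, 18, 18, 18, 11, 12, 9, 11, 12, 11, 12, 12, 17, 15, 4, 7, 4, 7, 5, 10, 8, 7, 7, 7, 7] V [75, 73, 71, 72, 72, 94, 132, 144, 144, 145, 145, 124, 87, 73, 87, 132, 205, 228, 184, 145, 154, 155, 149, 150, 151, 150]
274 S [21, 24, 21, 24, 77, 166, 181, 110, 24, 11, 11, 22, 71, 57, 6, 3, 6, 4, 4, 4, 3, 7, 8, 5, 7, 7] V [74, 75, 74, 74, 96, 175, 208, 181, 150, 145, 145, 165, 154, 120, 137, 149, 205, 227, 228, 228, 228, 191, 152, 150, 150, 150]
276 S [20, 24, 21, 24, 158, 177, 181, 181, 157, 131, 145, 177, 176, 169, 109, 13, 4, 4, 3, 3, 5, 8, 7, 5, 7, 7] V [76, 73, 73, 75, 157, 194, 201, 206, 200, 173, 148, 138, 133, 130, 133, 197, 227, 228, 226, 227, 188, 152, 151, 151, 152, 152]
```

```bash
python3 - <<'E'
from w import *
for h in (.01,.004):
    p,r=trough(h,0,.0012); to(p,r,s)
E
```

```text
17.35 [0.5541 0.2388 0.1266] [-0.0033 -0.1087 -3.0851] 0.0256 [ 0.1355 -0.0254  1.7836  0.3906  1.0162  1.0622]
punch in trough: x -0.0002 y 0.0009 h 0.0207 tiltvec [-0.0002 -0.0013] yawerr 0.0002
shift [-4.7 -0.2  9.6] mm | 11 rv [ 0.0001 -0.0013  0.0003] deg 0.1
shift [-7.6 -0.2 14.9] mm | 17 rv [ 0.0001 -0.0013  0.0003] deg 0.1
```

Call:
{"fn": "carry_out", "kwargs": {"targets": [0, -0.0025, 0, 0.005, 0, -0.001, 0, 0, -0.005, 0, 0.0098, 0, -0.001, 0, 0, -0.0066, 0, 0.013, 0, -0.001, 0, 0, -0.0076, 0, 0.0149, 0, -0.001, 0, 0, -0.0076, 0, 0.0149, 0, -0.001, 0]}}

```text
clock: 17.77
eef_pos: [0.5521, 0.2415, 0.1086]
tcp_rot: [-2.702, -0.688, -0.599]
contact_force: [0.6, 0.3, -3.4]
gripper_width: 0.3
```

```bash
python3 - <<'E'
from w import *
d=grab("top","17");crop(d,215,150,275,205,11,"pics/t17.png")
d=grab("side","17");crop(d,265,225,325,285,10,"pics/s17.png")
s=robot.get_state();rep(s);print(s["contact_force"],s["contact_force"]@L,s["contact_force"]@F,s["wrist_torque"])
E
```

```text
17.77 [0.5521 0.2415 0.1086] [ 0.629   0.3476 -3.412 ] 0.0256 [ 0.1421 -0.0089  1.805   0.3963  0.9823  1.0529]
punch in trough: x 0.0001 y 0.0004 h 0.0024 tiltvec [0.0006 0.0022] yawerr 0.0003
punch in trough: x -0.0000 y 0.0010 h 0.0033 tiltvec [0.0001 0.0008] yawerr 0.0004
[-0.6152 -0.413  -3.1746] -0.7400450557354223 -0.03712682016672968 [-0.3438  0.2112  0.0078]
```

View pics/t17.png

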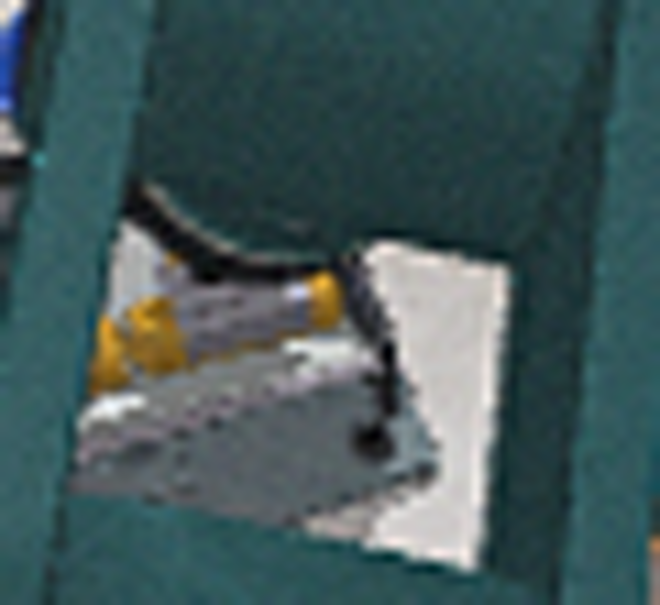

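View pics/s17.png

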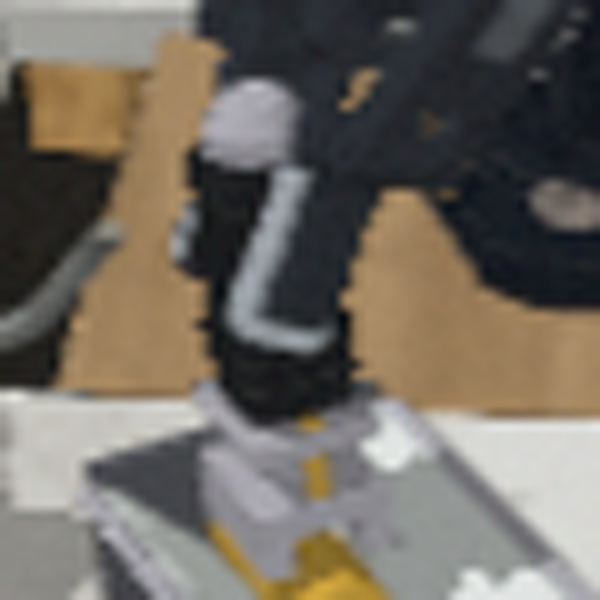

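```bash
python3 - <<'E'
from w import *
P,Rp=tcp_to_punch(s)
for n,(x0,y0,k) in (("side",(265,225,10)),("top",(215,150,11))):
    d=load(n+"17.npz")
    for nm,q in (("leg+L outer bottom",(-.018,.015,0)),("notch +L",(-.018,.008,0)),("notch -L",(-.018,-.008,0)),("leg-L outer",(-.018,-.015,0)),("low end -L",(.018,-.015,0)),("dome c",(0,0,.095))):
        u=proj(d,P+Rp@np.array(q)); print(n,nm,((u-[x0,y0])*k).round(0))
d=load("side17.npz");im=cv2.resize(d["image"][262:292,278:308],None,fx=20,fy=20,interpolation=cv2.INTER_NEAREST);cv2.imwrite("pics/s17b.png",im)
d=load("top17.npz");im=cv2.resize(d["image"][168:192,222:252],None,fx=20,fy=20,interpolation=cv2.INTER_NEAREST);cv2.imwrite("pics/t17b.png",im)
E
```

```text
17.87 [0.5527 0.2416 0.1095] [-0.6152 -0.413  -3.1746] 0.0252 [ 0.142  -0.0094  1.8039  0.3963  0.9823  1.053 ]
punch in trough: x -0.0000 y 0.0010 h 0.0033 tiltvec [0.0001 0.0008] yawerr 0.0004
side leg+L outer bottom [267. 592.]
side notch +L [297. 582.]
side notch -L [367. 560.]
side leg-L outer [397. 550.]
side low end -L [331. 479.]
side dome c [253. 136.]
top leg+L outer bottom [152. 266.]
top notch +L [160. 286.]
top notch -L [178. 333.]
top leg-L outer [185. 354.]
top low end -L [311. 318.]
top dome c [211. 109.]
```

View pics/s17b.png

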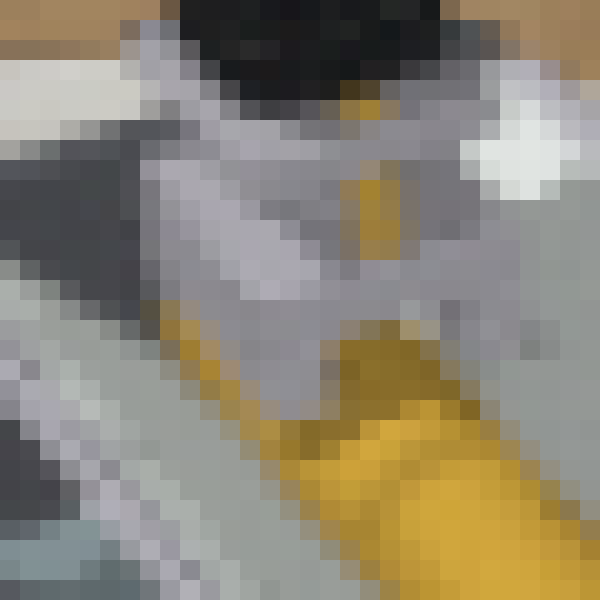

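View pics/t17b.png

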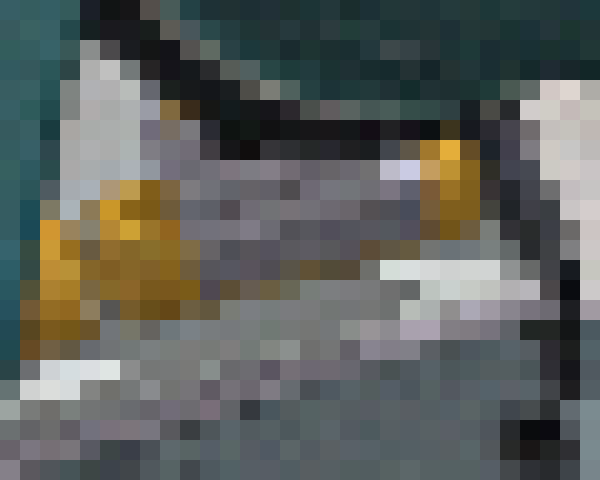

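Call:
{"fn": "carry_out", "kwargs": {"targets": [0, -0.0005, 0, 0.002, 0, 0, 0, 0, -0.0015, 0, 0.0037, 0, 0, 0, 0, -0.0025, 0, 0.0055, 0, 0, 0, 0, -0.0025, 0, 0.0055, 0, 0, 0]}}

```text
clock: 18.2
eef_pos: [0.5532, 0.2426, 0.105]
tcp_rot: [-2.701, -0.688, -0.604]
contact_force: [-2.1, -2.1, 3.1]
gripper_width: 0.298
```

```bash
cat > w3.py <<'E'
from w import *
f=s["contact_force"]; print("f L %.2f X %.2f Z %.2f"%(f@L,f@X,f@Z),"torque L %.3f X %.3f"%(s["wrist_torque"]@L,s["wrist_torque"]@X))
E
python3 w3.py
```

```text
18.2 [0.5532 0.2426 0.105 ] [-2.0978 -2.0927  3.1301] 0.0254 [ 0.1441 -0.0043  1.8093  0.3989  0.9695  1.0495]
punch in trough: x -0.0002 y 0.0021 h -0.0013 tiltvec [-0.0007 -0.0016] yawerr 0.0006
f L -2.88 X -0.16 Z 3.21 torque L -0.074 X 0.603
```

Call:
{"fn": "carry_out", "kwargs": {"targets": [0, -0.0012, 0, -0.0004, 0, 0, 0, 0, -0.0017, 0, 0.0006, 0, 0, 0, 0, -0.0017, 0, 0.0006, 0, 0, 0]}}

```text
clock: 18.45
eef_pos: [0.5527, 0.2424, 0.1042]
tcp_rot: [-2.7, -0.687, -0.607]
contact_force: [0.4, 0.5, 4.7]
gripper_width: 0.299
```

```bash
python3 w3.py
```

```text
18.45 [0.5527 0.2424 0.1042] [0.4121 0.4539 4.719 ] 0.0255 [ 0.1437 -0.0058  1.813   0.4007  0.9656  1.0476]
punch in trough: x -0.0003 y 0.0017 h -0.0020 tiltvec [-0.0009 -0.0037] yawerr 0.0003
f L 0.59 X 0.99 Z 4.62 torque L 0.034 X -0.270
```

Call:
{"fn": "carry_out", "kwargs": {"targets": [0, -0.001, 0, 0.0018, 0, 0, 0, 0, -0.002, 0, 0.0035, 0, 0, 0, 0, -0.0029, 0, 0.0053, 0, 0, 0, 0, -0.0029, 0, 0.0053, 0, 0, 0]}}

```text
clock: 18.78
eef_pos: [0.5526, 0.2433, 0.0993]
tcp_rot: [-2.7, -0.688, -0.609]
contact_force: [-2.0, -3.7, 10.2]
gripper_width: 0.3
```

```bash
python3 w3.py
```

```text
18.78 [0.5526 0.2433 0.0993] [-2.0254 -3.6914 10.1825] 0.0256 [ 0.1456 -0.001   1.8193  0.4033  0.9536  1.0436]
punch in trough: x -0.0004 y 0.0021 h -0.0071 tiltvec [-0.0014 -0.0047] yawerr 0.0006
f L -3.64 X -0.32 Z 10.40 torque L 0.058 X 0.037
```

Call:
{"fn": "carry_out", "kwargs": {"targets": [0, -0.0012, 0, 0.0004, 0, 0, 0, 0, -0.0019, 0, 0.0014, 0, 0, 0, 0, -0.0026, 0, 0.0026, 0, 0, 0, 0, -0.0026, 0, 0.0026, 0, 0, 0]}}

```text
clock: 19.12
eef_pos: [0.5524, 0.2434, 0.0978]
tcp_rot: [-2.699, -0.688, -0.613]
contact_force: [-4.0, -3.4, 13.0]
gripper_width: 0.294
```

```bash
python3 w3.py;  python3 - <<'E'
from h import *
d=grab("side","18");crop(d,265,225,325,295,8,"pics/s18.png")
d=grab("top","18");crop(d,215,150,275,205,11,"pics/t18.png")
E
```

```text
19.12 [0.5524 0.2434 0.0978] [-4.0107 -3.3722 13.0212] 0.0251 [ 0.1457 -0.0013  1.8238  0.4058  0.9469  1.0404]
punch in trough: x -0.0005 y 0.0022 h -0.0086 tiltvec [-0.0022 -0.0078] yawerr 0.0009
f L -5.17 X 1.45 Z 12.97 torque L 0.149 X -0.027
```

View pics/s18.png

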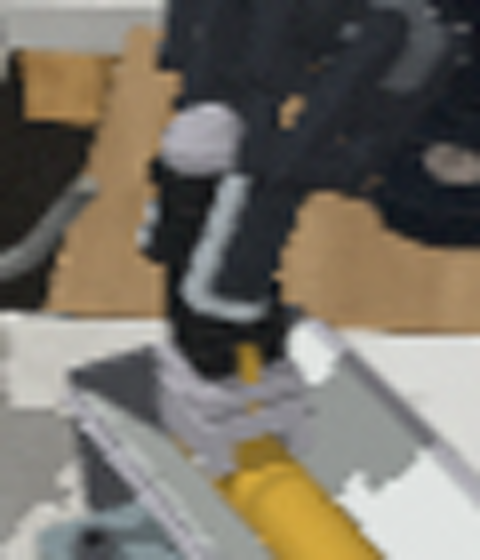

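Call:
{"fn": "carry_out", "kwargs": {"targets": [0, -0.0012, 0, 0.0004, 0, 0, 0, 0, -0.0024, 0, 0.002, 0, 0, 0, 0, -0.003, 0, 0.0032, 0, 0, 0, 0, -0.003, 0, 0.0032, 0, 0, 0]}}

```text
clock: 19.55
eef_pos: [0.5532, 0.2435, 0.0973]
tcp_rot: [-2.697, -0.688, -0.622]
contact_force: [-5.3, -5.8, 22.8]
gripper_width: 0.295
```

```bash
python3 w3.py
```

```text
19.55 [0.5532 0.2435 0.0973] [-5.3095 -5.8408 22.8398] 0.0252 [ 0.1457 -0.0022  1.8275  0.4084  0.9382  1.0364]
punch in trough: x -0.0010 y 0.0033 h -0.0090 tiltvec [-0.0045 -0.0138] yawerr 0.0014
f L -7.56 X 1.73 Z 22.89 torque L 0.252 X 0.085
```

Call:
{"fn": "carry_out", "kwargs": {"targets": [0, 0.0027, 0, -0.0037, 0, 0, 0, 0, 0.0055, 0, -0.0074, 0, 0, 0, 0, 0.0082, 0, -0.011, 0, 0, 0, 0, 0.0082, 0, -0.011, 0, 0, 0]}}

```text
clock: 19.88
eef_pos: [0.5534, 0.2421, 0.105]
tcp_rot: [-2.7, -0.688, -0.61]
contact_force: [3.8, 0.9, 2.6]
gripper_width: 0.29
```

```bash
python3 w3.py
```

```text
19.88 [0.5534 0.2421 0.105 ] [3.7967 0.9325 2.6198] 0.0248 [ 0.1433 -0.0064  1.8124  0.4002  0.9648  1.0473]
punch in trough: x -0.0008 y 0.0023 h -0.0012 tiltvec [-0.0024 -0.0054] yawerr 0.0003
f L 3.73 X -0.68 Z 2.78 torque L -0.299 X -0.806
```

Call:
{"fn": "carry_out", "kwargs": {"targets": [0, 0.0011, 0, 0.0006, 0, 0, 0, 0, 0.0011, 0, 0.0006, 0, 0, 0]}}

```text
clock: 20.05
eef_pos: [0.5535, 0.2426, 0.1031]
tcp_rot: [-2.701, -0.688, -0.606]
contact_force: [3.4, -1.4, 5.5]
gripper_width: 0.295
```

```bash
python3 w3.py
```

```text
20.05 [0.5535 0.2426 0.1031] [ 3.3754 -1.3887  5.4623] 0.0252 [ 0.1445 -0.0023  1.8116  0.3995  0.9643  1.0483]
punch in trough: x -0.0007 y 0.0024 h -0.0031 tiltvec [-0.0014 -0.0023] yawerr 0.0001
f L 2.18 X -1.94 Z 5.89 torque L -0.425 X -0.694
```

Call:
{"fn": "carry_out", "kwargs": {"targets": [0, 0.0019, 0, -0.0024, 0, 0, 0, 0, 0.0042, 0, -0.0068, 0, 0, 0, 0, 0.0089, 0, -0.0156, 0, 0, 0, 0, 0.0145, 0, -0.0262, 0, 0, 0, 0, 0.0201, 0, -0.0368, 0, 0, 0]}}

```text
clock: 20.47
eef_pos: [0.5544, 0.2366, 0.1418]
tcp_rot: [-2.703, -0.689, -0.592]
contact_force: [0.2, 0.7, -2.3]
gripper_width: 0.297
```

```bash
python3 w3.py;  python3 - <<'E'
from w import *
d=grab("side","19");crop(d,240,180,400,380,3,"pics/s19.png")
p,r=trough(.1,0,.001); to(p,r,robot.get_state())
E
```

```text
20.47 [0.5544 0.2366 0.1418] [ 0.187   0.6651 -2.2719] 0.0254 [ 0.1309 -0.0348  1.7588  0.3826  1.0576  1.0742]
punch in trough: x 0.0006 y -0.0004 h 0.0360 tiltvec [0.0021 0.0065] yawerr 0.0005
f L 0.50 X 0.07 Z -2.32 torque L -0.201 X 0.401
20.47 [0.5544 0.2366 0.1418] [ 0.187   0.6651 -2.2719] 0.0254 [ 0.1309 -0.0348  1.7588  0.3826  1.0576  1.0742]
punch in trough: x 0.0006 y -0.0004 h 0.0360 tiltvec [0.0021 0.0065] yawerr 0.0005
shift [ 26.5   0.3 -52.9] mm | 59 rv [ 0.0003 -0.0015  0.0012] deg 0.1
```

View pics/s19.png

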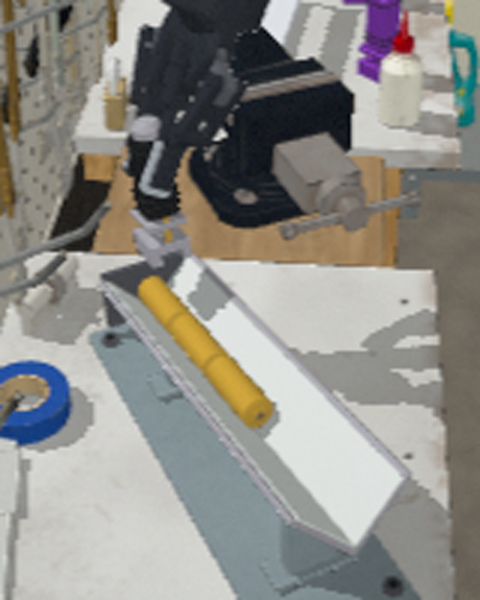

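```bash
cat > back.py <<'E'
from w import *
R0=R.from_rotvec(s["tcp_rot"]); Rgr=R.from_matrix(Mg); rel=(R0.inv()*Rgr).as_rotvec()
def go(p,f): to(p,R0*R.from_rotvec(rel*f),s)
E
python3 - <<'E'
from back import *
go((.54,.225,.175),0);go((.45,.17,.205),0);go((.41,.05,.22),.25)
E
```

```text
20.52 [0.5571 0.2368 0.1465] [0.374  0.7731 0.6212] 0.0257 [ 0.1304 -0.0373  1.7535  0.3831  1.0568  1.0743]
punch in trough: x 0.0000 y 0.0025 h 0.0409 tiltvec [-0.0008 -0.0015] yawerr 0.0009
shift [ -5.1  -3.6 -34.7] mm | 35 rv [0. 0. 0.] deg 0.0
shift [ -84.3   -8.1 -110.4] mm | 139 rv [0. 0. 0.] deg 0.0
shift [-155.8   70.3 -180.9] mm | 249 rv [ 0.0569 -0.0172 -0.1953] deg 11.7
```

Call:
{"fn": "carry_out", "kwargs": {"targets": [0, -0.001, -0.002, -0.016, 0, 0, 0, 0, -0.006, -0.004, -0.036, 0, 0, 0, 0, -0.028, -0.005, -0.06, 0, 0, 0, 0, -0.056, -0.007, -0.086, 0, 0, 0, 0, -0.0843, -0.008, -0.11, 0, 0, 0]}}

```text
clock: 20.93
eef_pos: [0.4481, 0.1699, 0.2028]
tcp_rot: [-2.701, -0.691, -0.6]
contact_force: [-0.4, -0.4, -2.5]
gripper_width: 0.297
```

```bash
python3 - <<'E'
from back import *
go((.41,.05,.22),.25);go((.40,-.1,.22),.65)
E
```

```text
20.93 [0.4481 0.1699 0.2028] [-0.3902 -0.3563 -2.4943] 0.0253 [-0.0204 -0.364   1.9061  0.4045  1.2781  0.9951]
punch in trough: x 0.0087 y -0.1256 h 0.0965 tiltvec [-0.0004  0.0013] yawerr 0.002
shift [-69.1  78.8 -71.6] mm | 127 rv [ 0.0565 -0.0166 -0.1952] deg 11.7
shift [-135.5  200.2 -130.4] mm | 275 rv [ 0.1468 -0.0432 -0.5074] deg 30.4
```

Call:
{"fn": "carry_out", "kwargs": {"targets": [0, -0.014, 0.014, -0.015, 0.01, -0.003, -0.035, 0, -0.028, 0.03, -0.029, 0.021, -0.006, -0.072, 0, -0.042, 0.046, -0.043, 0.033, -0.01, -0.113, 0, -0.056, 0.062, -0.057, 0.045, -0.013, -0.154, 0, -0.0691, 0.0788, -0.0716, 0.0565, -0.0166, -0.1952]}}

```text
clock: 21.35
eef_pos: [0.41, 0.0495, 0.2195]
tcp_rot: [-2.608, -0.97, -0.596]
contact_force: [-0.5, -0.9, -2.7]
gripper_width: 0.299
```

```bash
python3 - <<'E'
from back import *
go((.40,-.1,.22),.55)
E
```

```text
21.35 [0.41   0.0495 0.2195] [-0.4894 -0.9178 -2.74  ] 0.0256 [-0.4245 -0.4127  1.9058  0.5059  1.5547  0.4498]
punch in trough: x -0.0745 y -0.2207 h 0.1277 tiltvec [-0.0441  0.0136] yawerr 0.2009
shift [-88.9 102.2 -64.1] mm | 150 rv [ 0.0935 -0.0275 -0.3213] deg 19.2
```

Call:
{"fn": "carry_out", "kwargs": {"targets": [0, -0.018, 0.02, -0.013, 0.019, -0.0055, -0.064, 0, -0.036, 0.041, -0.026, 0.037, -0.011, -0.128, 0, -0.053, 0.061, -0.038, 0.056, -0.0165, -0.192, 0, -0.071, 0.082, -0.051, 0.075, -0.022, -0.257, 0, -0.0889, 0.1022, -0.0641, 0.0935, -0.0275, -0.3213]}}

```text
clock: 21.77
eef_pos: [0.4004, -0.1009, 0.2198]
tcp_rot: [-2.402, -1.405, -0.574]
contact_force: [0.7, 0.4, -2.8]
gripper_width: 0.296
```

```bash
python3 - <<'E'
from back import *
go((.405,-.18,.22),.65);go((.414,-.2496,.2),1);go((.414,-.2496,.13),1)
E
```

```text
21.77 [ 0.4004 -0.1009  0.2198] [ 0.712   0.3623 -2.8463] 0.0253 [-0.7619 -0.1947  1.7421  0.4784  1.7642 -0.197 ]
punch in trough: x -0.2027 y -0.3058 h 0.1502 tiltvec [-0.117   0.0157] yawerr 0.5063
shift [-57.8  41.8 -34.5] mm | 79 rv [ 0.05   -0.0145 -0.1709] deg 10.2
shift [-116.1   83.9  -46.4] mm | 151 rv [ 0.0769 -0.0224 -0.2629] deg 15.7
shift [-149.7   87.8   14.9] mm | 174 rv [ 0.0769 -0.0224 -0.2629] deg 15.7
```

Call:
{"fn": "carry_out", "kwargs": {"targets": [0, -0.027, 0.02, -0.016, 0.024, -0.007, -0.08, 0, -0.057, 0.041, -0.034, 0.048, -0.014, -0.163, 0, -0.084, 0.06, -0.042, 0.064, -0.019, -0.22, 0, -0.105, 0.075, -0.046, 0.073, -0.021, -0.25, 0, -0.1161, 0.0839, -0.044, 0.0769, -0.0224, -0.2629]}}

```text
clock: 22.18
eef_pos: [0.4148, -0.2505, 0.1969]
tcp_rot: [-2.191, -1.73, -0.544]
contact_force: [0.4, -0.4, -3.0]
gripper_width: 0.297
```

```bash
python3 - <<'E'
from back import *
go((.414,-.2496,.13),1);go((.414,-.2496,.062),1)
d=grab("side","20");crop(d,300,60,440,210,4,"pics/s20.png")
E
```

```text
22.18 [ 0.4148 -0.2505  0.1969] [ 0.4303 -0.3997 -3.0255] 0.0254 [-0.9124  0.111   1.4877  0.3873  1.8403 -0.6308]
punch in trough: x -0.3449 y -0.3685 h 0.1520 tiltvec [-0.1742  0.0015] yawerr 0.7141
shift [-30.5  -1.2  59.5] mm | 67 rv [ 0.0015  0.0014 -0.0042] deg 0.3
shift [-62.2  -1.3 119.7] mm | 135 rv [ 0.0015  0.0014 -0.0042] deg 0.3
```

View pics/s20.png

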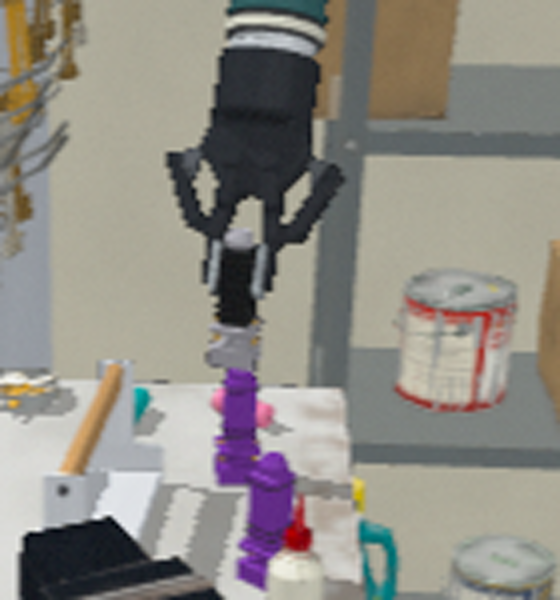

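Call:
{"fn": "carry_out", "kwargs": {"targets": [0, -0.01, 0, 0.018, 0.001, 0.001, -0.002, 0, -0.025, -0.001, 0.048, 0.0015, 0.0014, -0.004, 0, -0.04, -0.001, 0.077, 0.0015, 0.0014, -0.004, 0, -0.053, -0.001, 0.102, 0.0015, 0.0014, -0.004, 0, -0.06, -0.001, 0.115, 0.0015, 0.0014, -0.004]}}

```text
clock: 22.65
eef_pos: [0.4124, -0.2439, 0.0645]
tcp_rot: [-2.18, -1.731, -0.543]
contact_force: [-0.4, 0.1, -2.6]
gripper_width: 0.296
```

Call:
{"fn": "carry_out", "kwargs": {"targets": [0, 0, 0, 0, 0, 0, 0, 0, 0, 0, 0, 0, 0, 0]}}

```text
clock: 22.82
eef_pos: [0.4138, -0.245, 0.0677]
tcp_rot: [-2.181, -1.733, -0.546]
contact_force: [0.6, -0.8, -1.6]
gripper_width: 0.301
```

```bash
python3 - <<'E'
from back import *
go((.414,-.2496,.055),1)
d=grab("side","21");crop(d,320,100,420,210,6,"pics/s21.png")
E
```

```text
22.82 [ 0.4138 -0.245   0.0677] [ 0.6242 -0.846  -1.5719] 0.0257 [-0.9083  0.2079  1.649   0.3751  1.6054 -0.7287]
punch in trough: x -0.3619 y -0.3664 h 0.0238 tiltvec [-0.1697 -0.0012] yawerr 0.7185
shift [-9.8  1.2  9.1] mm | 13 rv [-0.0026 -0.0037  0.0008] deg 0.3
```

View pics/s21.png

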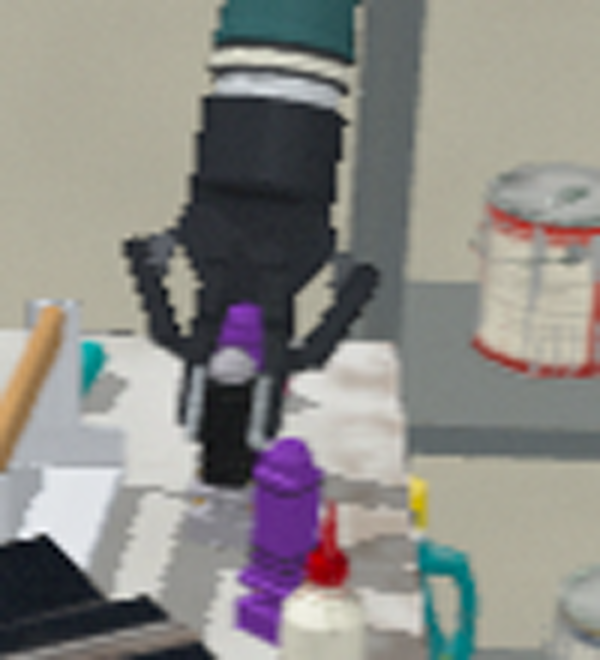

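Call:
{"fn": "carry_out", "kwargs": {"targets": [0, -0.0019, 0, 0.0035, 0, 0, 0, 0, -0.0037, 0, 0.007, 0, 0, 0, 0, -0.0047, 0, 0.0088, 0, 0, 0, 0, -0.0052, 0, 0.0097, 0, 0, 0, 0, -0.0052, 0, 0.0097, 0, 0, 0]}}

```text
clock: 23.28
eef_pos: [0.414, -0.2457, 0.0567]
tcp_rot: [-2.182, -1.735, -0.546]
contact_force: [0.6, -0.6, -2.8]
gripper_width: 0.298
```

Call:
{"fn": "carry_out", "kwargs": {"targets": [0, 0, 0, 0, 0, 0, 0, 0, -0.0005, 0, 0.0009, 0, 0, 0, 0, -0.0005, 0, 0.0009, 0, 0, 0]}}

```text
clock: 23.53
eef_pos: [0.414, -0.2457, 0.0556]
tcp_rot: [-2.182, -1.735, -0.546]
contact_force: [-0.4, -0.6, -2.3]
gripper_width: 0.291
```

```bash
python3 st.py
```

```text
23.53 [ 0.414  -0.2457  0.0556] [-0.4435 -0.6481 -2.2572] [-0.4437  0.0902  0.0424] 0.0249 [-0.9087  0.2213  1.6592  0.3745  1.5819 -0.7382]
```

Down another 1–2 mm until it bears.

Call:
{"fn": "carry_out", "kwargs": {"targets": [0, -0.0005, 0, 0.0009, 0, 0, 0, 0, -0.0009, 0, 0.0018, 0, 0, 0, 0, -0.0009, 0, 0.0018, 0, 0, 0]}}

```text
clock: 23.78
eef_pos: [0.4141, -0.2459, 0.0545]
tcp_rot: [-2.182, -1.735, -0.546]
contact_force: [-1.7, -0.3, 3.9]
gripper_width: 0.298
```

```bash
python3 st.py
```

```text
23.78 [ 0.4141 -0.2459  0.0545] [-1.6559 -0.2603  3.9063] [0.0616 0.3885 0.1169] 0.0255 [-0.9088  0.2228  1.66    0.3747  1.5797 -0.7395]
```

Call:
{"fn": "carry_out", "kwargs": {"targets": [0, 0.0005, 0, -0.0009, 0, 0, 0, 0, 0.0005, 0, -0.0009, 0, 0, 0, 0.05, 0.0005, 0, -0.0009, 0, 0, 0, 0.05, 0.0005, 0, -0.0009, 0, 0, 0, 0.05, 0.0005, 0, -0.0009, 0, 0, 0]}}

```text
clock: 24.2
eef_pos: [0.4141, -0.2456, 0.0545]
tcp_rot: [-2.183, -1.735, -0.546]
contact_force: [0.3, 0.0, 0.6]
gripper_width: 0.584
```

```bash
python3 - <<'E'
from st import *
d=grab("side","22");crop(d,320,100,420,210,6,"pics/s22.png")
E
```

```text
24.2 [ 0.4141 -0.2456  0.0545] [0.2663 0.0263 0.5719] [-0.2361  0.033  -0.0364] 0.0498 [-0.9084  0.2225  1.6604  0.3748  1.5795 -0.7388]
```

View pics/s22.png

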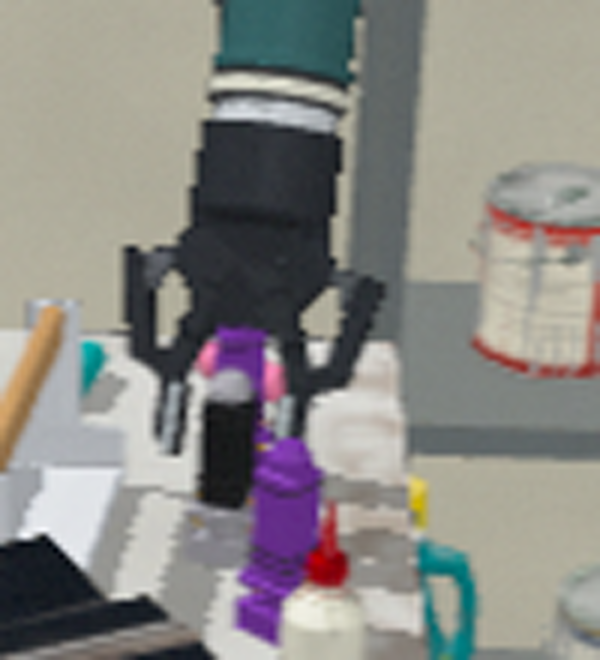

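Punch stands released; back out along the tool axis.

Call:
{"fn": "carry_out", "kwargs": {"targets": [0.05, 0, 0, -0.012, 0, 0, 0, 0.05, 0, 0, -0.04, 0, 0, 0, 0.05, 0, 0, -0.075, 0, 0, 0, 0.05, 0, 0, -0.115, 0, 0, 0, 0.05, 0, 0, -0.15, 0, 0, 0]}}

```text
clock: 24.67
eef_pos: [0.3976, -0.3153, 0.1898]
tcp_rot: [-2.183, -1.736, -0.546]
contact_force: [0.2, -0.9, 0.1]
gripper_width: 0.584
```

Call:
{"fn": "carry_out", "kwargs": {"targets": [0.05, 0, 0, -0.02, 0, 0, 0, 0.05, 0, 0, -0.03, 0, 0, 0, 0.05, 0, 0, -0.03, 0, 0, 0, 0.05, 0, 0, -0.03, 0, 0, 0]}}

```text
clock: 25.0
eef_pos: [0.3945, -0.3278, 0.2132]
tcp_rot: [-2.182, -1.734, -0.546]
contact_force: [-1.0, 0.4, -1.0]
gripper_width: 0.585
```

```bash
python3 - <<'E'
from st import *
d=grab("side","23");crop(d,240,100,440,390,2,"pics/s23.png")
d=grab("top","23");crop(d,120,140,480,280,2.2,"pics/t23.png")
s=robot.get_state();print(s["eef_pos"],s["contact_force"])
E
```

```text
25.0 [ 0.3945 -0.3278  0.2132] [-1.0031  0.4166 -1.0055] [-0.1919  0.038  -0.0136] 0.05 [-1.0192  0.2079  1.3455  0.3611  1.9267 -0.7225]
[ 0.3943 -0.3267  0.2118] [ 0.8619  0.2554 -0.9151]
```

View pics/s23.png

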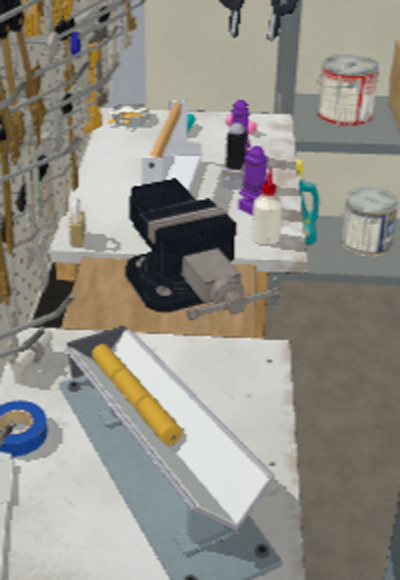

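View pics/t23.png

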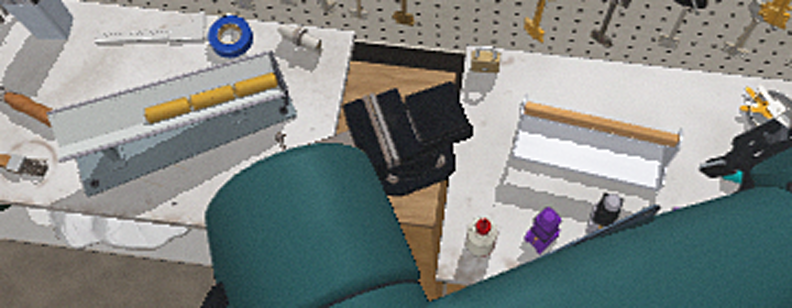

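```bash
python3 - <<'E'
from h import *
for n,box in (("top",(130,140,290,250)),("side",(270,240,410,330))):
    o=[]
    for tag in ("13","23"):
        d=load(n+tag+".npz");hsv=cv2.cvtColor(d["image"],cv2.COLOR_BGR2HSV)
        m=((hsv[...,0]>17)&(hsv[...,0]<30)&(hsv[...,1]>120)); k=np.zeros_like(m);k[box[1]:box[3],box[0]:box[2]]=1;m&=k
        o.append(m)
    print(n,o[0].sum(),o[1].sum(),(o[0]^o[1]).sum())
from plant import robot
robot.hand_in()
E
```

```text
top 409 401 12
side 624 626 20
the job is handed in; nothing more can be done
```

I did the whole job in about 25 s of the allowed 72 s and handed it in.

- **Blanks:** I tipped the tray at the far side of the trough. All three blanks slid down and lie end to end in the fold against the stop. Comparing pictures from before and after the press, the blanks' outline changed by only 12 and 20 pixels, so they did not shift.
- **Tray:** It stands upright and empty on the bench, within about 5 mm of where it started.
- **Punch:**
  - I seated it on the blank at the stop, about 1 mm from mid-length, and pressed until it bottomed. It travelled about 9 mm and the load reached about 26 N.
  - I lifted it straight along its axis and stood it back upright close to where it started.
- **Other things:** The last pictures show nothing else on the bench disturbed, and the gripper is clear of everything.

**Checks that disagreed:**
- **Sideways aim of the punch:** The two cameras differed by 2–4 mm, so I centred it by the side force instead.
- **Side force while pressing:** It reached about 8 N and the punch tilted by about 1°. It was still about 2 N as I lifted off, so a very small sideways slip at that moment is possible.

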